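Square an insole blank in the stamping bed and lay out its stamps

TASK

Take the wooden push block from its tray and with it nudge the insole blank on the stamping bed until the blank lies squarely in the corner with its edges touching both fences; its dye is fresh, so keep the fingers off it. Then stand every brass stamp from the bin upright on the blank, wholly within its edges, and stand the push block back in its tray. When the blank still sits home in the corner and all that is done, swing the bed's heater lever fully over, away from the robot, and leave everything else on the table where it is.

Things in the scene. Friction and masses are not known exactly. Their poses are not given: they have to be found in the camera images.
- bed: fixed aluminium stamping bed, a slab 250 (x) x 300 (y) x 15 mm thick with two dark steel fences standing 12 mm above its top, each 12 mm thick, one along its +x side and one along its +y side; they meet in a square inner corner. Origin at the centre of the slab's underside, axes along its sides
- bed_corner (a point): the inner corner of the two fences at the height of the bed's top; axes as the bed: the fence faces are the planes x = 0 and y = 0 of this frame, the bed's working area lies towards -x and -y
- blank: stiff fibre-board insole blank, dark red, 100 (x) x 170 (y) x 6 mm, about 0.15 kg, loose on the bed with a thin printed border 8 mm inside its edges; origin at the centre of its underside, x along its short side, z up; in the corner its axes run as the bed's (its long side on the +x fence). It starts clear of both fences and turned up to 20 degrees
- blank_corner (a point): the corner of the blank's underside at its +x +y, which belongs in the bed's corner; axes as the blank
- push_block: wooden push block, 160 g: a foot 24 (x) x 80 (y) x 16 mm high, with an upright square handle 22 x 22 mm rising from the foot's middle to 90 mm above its underside. Origin at the centre of the foot's underside, z up the handle. It starts standing in the tray and is meant to be held by the handle with the foot just above the bed
- tray: fixed grey tray for the push block, 74 (x) x 124 (y) mm outside, walls 4 mm thick and 14 mm high, floor 4 mm thick; origin at the centre of its underside
- bin: fixed plywood bin 90 (x) x 228 (y) mm outside with five compartments in a row along its y, about 82 x 41 mm each; walls 16 mm high, 4 mm thick, floor 4 mm thick; origin at the centre of its underside
- stamp1: brass stamp, 24 mm square, 34 mm tall, 150 g, standing upright in one of the bin's five compartments; origin at the centre of its underside, z up its axis. It may be absent (then None)
- stamp2: brass stamp, 24 mm square, 34 mm tall, 150 g, standing upright in one of the bin's five compartments; origin at the centre of its underside, z up its axis. It may be absent (then None)
- stamp3: brass stamp, round, 26 mm across, 34 mm tall, 150 g, standing upright in one of the bin's five compartments; origin at the centre of its underside, z up its axis. It may be absent (then None)
- stamp5: brass stamp, round, 26 mm across, 34 mm tall, 150 g, standing upright in one of the bin's five compartments; origin at the centre of its underside, z up its axis. It may be absent (then None)
- stamp4: brass stamp, round, 26 mm across, 34 mm tall, 150 g, standing upright in one of the bin's five compartments; origin at the centre of its underside, z up its axis. It may be absent (then None)
- heat_lever (a joint): angle of the bed's heater lever (black, 80 mm long, on a grey block left of the bed): it stays where it is left, starts at 0 to 0.25 leaning towards the robot and is fully over, leaning away from the robot, at 1.0 rad. A light push on the lever near its tip moves it
- heat_lever_base: the lever's fixed grey block; origin at the centre of its underside; the lever swings about its y axis, from its -x side to its +x side
- heat_lever_tip (a point): tip of the lever
- dye_jar: closed jar, 70 mm across, 110 mm tall; bystander; leave it alone
- sponge: green sponge block 60 x 90 x 25 mm; bystander; leave it alone
- shears: shears lying flat, 210 mm long, 12 mm high; bystander; leave it alone
- spool: thread spool, 30 mm across, 32 mm tall, standing near the bed and the lever; bystander; leave it alone
- hammer: cobbler's hammer lying on the table near the robot; bystander; leave it alone
- last: wooden shoe last, 200 mm long, 100 mm tall; bystander; leave it alone
- cement_can: can, 80 mm across, 110 mm tall; bystander; leave it alone
Not all that is in view belongs to the job. What is meant by the push_block is not black or blue, and is the smaller of those in its own colour.

How it is judged:
By the outcome, as a careful person would: the job done as asked, in the order asked, and still so for the second after the job is handed in, with the robot touching nothing.
Of stamp1, stamp2, stamp3, stamp4, stamp5 only 3 to 5 are there at a start; the rules pass over those that are not, and their reading is None.
At some moment in a run one of blank may be knocked a few centimetres aside while the robot is not near it.
It also fails if it takes over 210 s, if anything falls off the work surface, if the arm or the gripper's body presses on something with over 40 N, if the wrist force passes 120 N, or if a joint passes its speed limit or range.

ROBOT

A 6-joint arm with a two-finger parallel gripper is mounted at the origin on the work surface. World frame = base frame: x ahead of the robot, y to its left, z up, the work surface at z = 0. Lengths are in mm, angles in rad, forces in N, time in s.
With the tool pointing down it reaches from about 350 to 950 mm from the base axis. Payload 17.4 kg.
Tool frame: the origin (TCP) lies at the very end of the fingers, on their centre line; the grasp point (between the pads) lies 19 mm behind it; x points along the fingers, y is the direction in which the jaws open and shut, and the axes are right-handed (so a half turn about x gives the same grasp; the last joint's range is limited). The gripper opens to 93 mm and grips with 3 to 60 N. Pads are 15 mm wide; open, the fingers measure 128 mm over their backs; the gripper's body (75 mm by 188 mm) begins 65 mm behind the grasp point.
Start: joints at [1.08, 0.116, 1.442, -0, 1.584, -0.038], TCP at [295.311, 606.979, 218.646] pointing down, gripper open.
Joint ranges: [-2.83, 2.83], [-0.83, 2.19], [0.07, 2.5], [-1.14, 4.28], [0.01, 3], [-2.97, 2.97]. Speed limits (rad/s): [1.89, 1.89, 2.22, 3.14, 3.14, 3.14].

INTERFACE

Orientations are given as a unit quaternion [x, y, z, w].
In Python, from bench import robot gives the robot as it stands.
- The arm moves only by the shell command python3 -m creep 'ROWS' [FORCE]. ROWS is text: rows parted by semicolons, each of 7 numbers parted by spaces: the closure, from 0 (fully open) to 1 (shut), then the shift along the tool's x, y, z in m, then the turn, a rotation vector about the tool's x, y, z in rad. In form: grip tx ty tz wx wy wz; .... A call has 1 to 20 rows; each row is the pose to reach, as a shift and turn from the pose commanded when the call began, along the tool's axes at that moment; what a row does not reach only later rows make up. A row lasts 1/12 s, in which the tool goes at most 41.7 mm and 7.16 degrees, less where a joint would pass 70% of its speed; a pose out of reach is approached as far as the arm can. A call with a gripper value outside its range is refused whole. The fingers move at their own pace and stop on an object; FORCE is the grip in N (left out, the last holds). Time passes only in rows, so rows that repeat a pose let the fingers close. It gives the time, the measured TCP pose, the force and the opening at its end, in the units of the state.
- robot.state(): the state, without advancing time (a new reading comes with each control period).
- robot.read_camera(name): name is "scene" or "side" or "wrist"; returns a dict with "frame" (400x640x3 uint8, red, green, blue), "intrinsics" (3x3 intrinsics, pixels), "rvec" (rotation vector, rad) and "tvec" (3), from world to camera coordinates, as OpenCV has them. Camera axes: x right, y down, z forward; pixel columns grow to the right and rows downward; lengths in mm; the calibration is good to about 2 mm. The wrist camera is an equidistant fisheye: a pixel r from the principal point sees the ray r / f radians off the axis. A picture is of the moment at which its call begins. There is no depth.
- robot.hand_in(): hands the job in, once; it reports no verdict.
The state is a dict: "clock": time; "joint_positions": joint angles; "joint_velocities": joint speeds; "joint_torque": joint torques, N m; "ee_pos": TCP position; "eef_rot": TCP orientation; "wrist_force": force on the tool from outside, world axes, zero at the start; "torque": the same for the moment, N m; "finger_gap": finger opening in mm.
Only numpy, scipy, OpenCV 4.12 (cv2) and the standard library are available. Lean on these libraries where they do the work, as an engineer would, in place of code of your own. Each camera call takes 0.05 s, during which the arm holds its last target. There are 200 camera calls.

## Working session

There is one attempt and no reset: what is moved stays moved. The work goes in short steps, Python scripts to look and compute and a shell command to move; the robot and the scene stay as the last step left them, time stands still between calls to the robot, and variables do not carry over. Pictures are saved under pics/ and viewed, about 12 in all and at most 16, crops included, and the job is handed in when it is done.

```bash
ls; mkdir -p pics
cat > h.py <<'E'
import numpy as np, cv2
from scipy.spatial.transform import Rotation as R
from bench import robot
def cam(n):
    c=robot.read_camera(n); c['n']=n; c['K']=np.array(c['intrinsics'],float); c['R']=cv2.Rodrigues(np.array(c['rvec'],float))[0]; c['t']=np.array(c['tvec'],float).ravel(); return c
def save(c,f,crop=None,s=1):
    im=c['frame'][:,:,::-1]
    if crop: im=im[crop[1]:crop[3],crop[0]:crop[2]]
    cv2.imwrite('pics/'+f,cv2.resize(im,None,fx=s,fy=s,interpolation=cv2.INTER_CUBIC))
def ray(c,uv):
    uv=np.atleast_2d(np.array(uv,float)); K=c['K']
    x=(uv[:,0]-K[0,2])/K[0,0]; y=(uv[:,1]-K[1,2])/K[1,1]
    if c['n']=='wrist':
        r=np.hypot(x,y)+1e-12; d=np.c_[np.sin(r)*x/r,np.sin(r)*y/r,np.cos(r)]
    else: d=np.c_[x,y,np.ones_like(x)]
    return -c['R'].T@c['t'], d@c['R']
def onz(c,uv,z):
    o,d=ray(c,uv); return o+d*((z-o[2])/d[:,2])[:,None]
def proj(c,P):
    p=np.atleast_2d(np.array(P,float))@c['R'].T+c['t']; K=c['K']
    if c['n']=='wrist':
        r=np.hypot(p[:,0],p[:,1])+1e-12; th=np.arctan2(r,p[:,2]); q=p[:,:2]/r[:,None]*th[:,None]
    else: q=p[:,:2]/p[:,2:]
    return q*[K[0,0],K[1,1]]+[K[0,2],K[1,2]]
E
python3 - <<'E'
from h import *
np.set_printoptions(precision=3,suppress=True)
for n in ['scene','side','wrist']:
    c=cam(n); save(c,n+'0.png'); np.save(n+'0.npy',c,allow_pickle=True)
    print(n,c['K'].tolist(),-c['R'].T@c['t'],c['R'].tolist())
print(robot.state())
E
```

```text
pics
scene [[412.2208932032573, 0.0, 326.39709166131354], [0.0, 412.2208932032573, 194.86496834081643], [0.0, 0.0, 1.0]] [956.943 649.666 927.584] [[-0.8606352589966658, 0.5092104534600498, 0.003415414872669248], [0.3756303277993363, 0.6393665291982386, -0.6709040901487794], [-0.3438150779257726, -0.5761207819789257, -0.7415362680023723]]
side [[461.30820631208246, 0.0, 317.40168081981875], [0.0, 461.30820631208246, 196.14293278161426], [0.0, 0.0, 1.0]] [  63.64  -770.54  1001.316] [[0.8586732724041062, -0.5122891439981763, 0.015493359882226027], [-0.3490072333247958, -0.606591548791146, -0.7143113074998397], [0.375332069434249, 0.6079527332587418, -0.6996565670222995]]
wrist [[309.70691628693146, 0.0, 317.6143513039844], [0.0, 309.70691628693146, 207.99877398087614], [0.0, 0.0, 1.0]] [236.241 634.134 384.394] [[0.43768755153729555, 0.8991270482368002, 0.00039794254080419145], [0.8727446060633933, -0.4249511425753004, 0.24027771226478542], [0.2162092963231218, -0.10481926136414674, -0.9707041066311275]]
{'clock': 0.15, 'joint_positions': array([ 1.08 ,  0.116,  1.442,  0.   ,  1.584, -0.038]), 'joint_velocities': array([-0.001, -0.001, -0.004,  0.001,  0.001,  0.001]), 'joint_torque': array([  0.002, -72.176, -62.295,   0.078,   0.022,  -0.   ]), 'ee_pos': array([295.199, 606.84 , 218.094]), 'eef_rot': array([ 0.158,  0.689, -0.159,  0.689]), 'wrist_force': array([-0.073,  0.897,  0.682]), 'torque': array([ 0.002, -0.055,  0.003]), 'finger_gap': 92.76730739120869}
```

View pics/scene0.png

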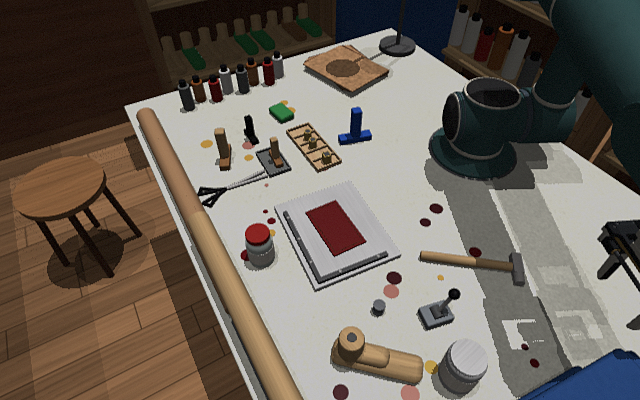

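View pics/side0.png

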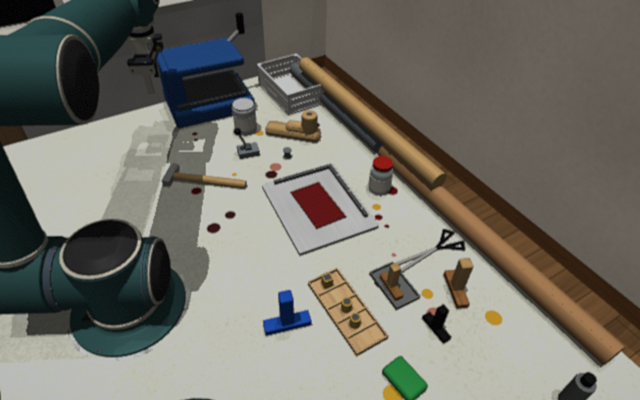

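View pics/wrist0.png

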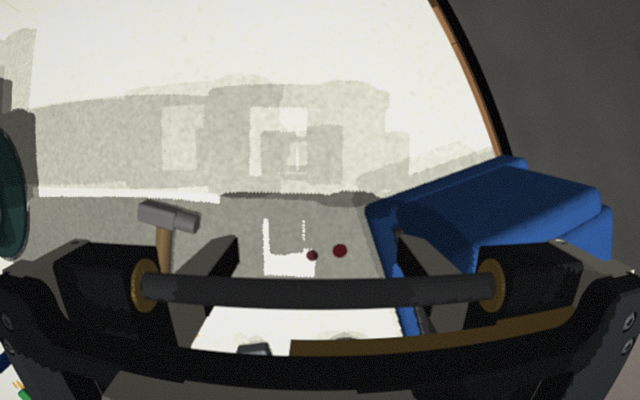

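Scene0: bed at about (337,235) with the blank at (337,228). Tray with the brown push block is at (274,158), and a larger brown decoy stands outside it at (222,150). The bin with three stamps is at (315,147), lever at (440,312), spool at (379,307). Side0 shows the same things; wrist0 shows only table and gripper.

Run:
```python
from h import *
for n,cr in [('scene',(200,100,460,300)),('side',(240,150,500,350))]:
    c=np.load(n+'0.npy',allow_pickle=True).item(); save(c,n+'0z.png',cr,3)
```

```text
(no output)
```

View pics/scene0z.png

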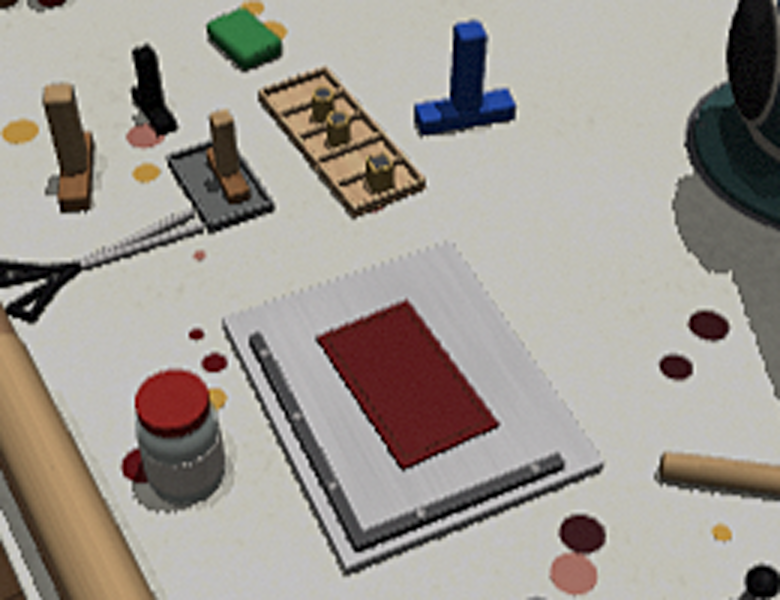

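View pics/side0z.png

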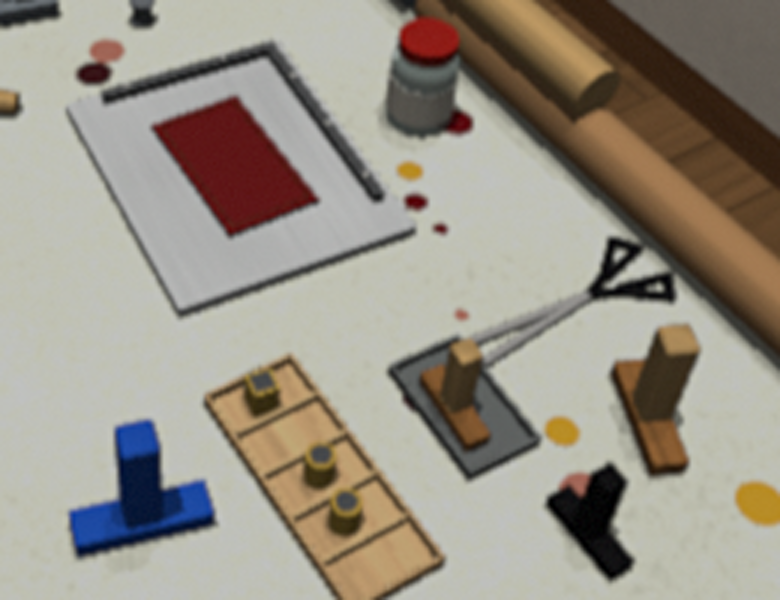

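Both zooms agree: a square stamp in the compartment nearest the bed, two round ones two and three compartments further, and the push block inside the tray.

Run:
```python
from h import *
np.set_printoptions(precision=1,suppress=True)
C={n:np.load(n+'0.npy',allow_pickle=True).item() for n in ['scene','side']}
off={'scene':(200,100),'side':(240,150)}
def P(n,pts,z): return onz(C[n],(np.array(pts,float)+.5)/3-.5+off[n],z)
def red(n):
    hsv=cv2.cvtColor(C[n]['frame'],cv2.COLOR_RGB2HSV); m=((hsv[...,0]<8)|(hsv[...,0]>170))&(hsv[...,1]>150)&(hsv[...,2]>50)
    cs,_=cv2.findContours(m.astype(np.uint8),cv2.RETR_EXTERNAL,cv2.CHAIN_APPROX_NONE); c=max(cs,key=cv2.contourArea)
    p=onz(C[n],c[:,0,:],21)[:,:2].astype(np.float32); return cv2.minAreaRect(p)
for n in C: print(n,'blank',red(n))
Q={'slab15':(15,[(224,322),(452,243),(602,463),(346,566)],[(413,230),(180,307),(68,108)]),
'handle':(94,[(221,114)],[(467,346)]),
'stamps':(38,[(322,93),(340,116),(380,161)],[(345,499),(320,455),(262,382)]),
'tray':(14,[(167,157),(228,111),(273,207),(212,228)],[(540,437),(470,475),(388,370),(460,337)]),
'bin':(16,[(259,94),(326,68),(425,183),(355,213)],[(442,562),(207,400),(291,357)]),
'fenceoutertop':(27,[(357,548)],[(272,42)]),'handletopdirs':(20,[(220,165),(247,197),(235,203)],[(425,370),(475,447),(488,437)])}
for k,(z,a,b) in Q.items(): print(k,'\n',P('scene',a,z)[:,:2].tolist(),'\n',P('side',b,z)[:,:2].tolist())
```

```text
scene blank ((577.2901611328125, 58.50263595581055), (167.43531799316406, 97.56881713867188), 87.77167510986328)
side blank ((572.0521240234375, 53.25069808959961), (163.08172607421875, 94.11756134033203), 87.7054672241211)
slab15 
 [[688.5077705376659, -95.06327868681615], [440.1550946268868, -72.76585361976879], [472.6260995507812, 221.18837035666354], [717.1468271451461, 195.05839938328074]] 
 [[678.5005734573996, -105.79102647639388], [439.8173031017304, -75.75840230160964], [467.7245227302985, 212.31894047370804]]
handle 
 [[590.6278311425053, -288.61898264023284]] 
 [[592.3392973038045, -284.10189004313105]]
stamps 
 [[451.82558142785354, -327.09192044742144], [453.90172221494794, -281.97342984733837], [453.33913525836493, -195.92807342053925]] 
 [[449.4227878412519, -324.88008989940306], [454.5297461180437, -281.36689603339426], [451.5487635460999, -196.93258354409738]]
tray 
 [[638.3005693134738, -342.76553987037096], [546.2881259648029, -379.4046821497693], [573.9847538811916, -213.87236803772237], [642.9794386821416, -218.1556920256677]] 
 [[633.6713986892607, -347.69379680199086], [560.1603134737327, -347.10340045673644], [563.0547516358645, -227.18192184065754], [639.6819102745679, -230.11082426111216]]
bin 
 [[503.00080760515107, -386.45382382510206], [412.8988258868908, -389.5188060377534], [417.0257143455127, -162.16482516831718], [504.75652497859835, -160.40778382850067]] 
 [[492.36366281638806, -398.7231507157601], [410.041749470333, -176.07357697817258], [496.38647884068484, -173.99574901247843]]
fenceoutertop 
 [[704.3081657402877, 191.1981217155777]] 
 [[700.1970635592056, 184.80034159564468]]
handletopdirs 
 [[596.135428610104, -295.3123205277859], [593.2597522304607, -235.58650568531903], [608.2201637228952, -233.80523374002541]] 
 [[587.8621064129378, -246.6706380917566], [577.1655945359364, -330.5892749020982], [592.5882401318071, -328.338852992774]]
```

```bash
cat >> h.py <<'E'
def Rt(a):
    a=np.radians(a); return np.array([[0,np.cos(a),np.sin(a)],[0,np.sin(a),-np.cos(a)],[-1,0,0]])
def plan(p,a):
    s=robot.state(); R0=R.from_quat(s['eef_rot']).as_matrix(); d=R0.T@(np.array(p)-s['ee_pos'])/1000
    w=R.from_matrix(R0.T@Rt(a)).as_rotvec()
    print('shift',d.round(4),'turn',w.round(4),'rows>=%d'%np.ceil(max(np.linalg.norm(d)/.0417,np.degrees(np.linalg.norm(w))/7.16)))
E
python3 - <<'E'
from h import *
plan((690,55,330),84.3)
E
```

```text
shift [-0.1117 -0.3236  0.5964] turn [-3.533e-01 -2.000e-04  9.000e-04] rows>=17
```

```bash
python3 -m creep '0 -0.1117 -0.3236 0.5964 -0.353 0 0;0 -0.1117 -0.3236 0.5964 -0.353 0 0;0 -0.1117 -0.3236 0.5964 -0.353 0 0;0 -0.1117 -0.3236 0.5964 -0.353 0 0;0 -0.1117 -0.3236 0.5964 -0.353 0 0;0 -0.1117 -0.3236 0.5964 -0.353 0 0;0 -0.1117 -0.3236 0.5964 -0.353 0 0;0 -0.1117 -0.3236 0.5964 -0.353 0 0;0 -0.1117 -0.3236 0.5964 -0.353 0 0;0 -0.1117 -0.3236 0.5964 -0.353 0 0;0 -0.1117 -0.3236 0.5964 -0.353 0 0;0 -0.1117 -0.3236 0.5964 -0.353 0 0;0 -0.1117 -0.3236 0.5964 -0.353 0 0;0 -0.1117 -0.3236 0.5964 -0.353 0 0;0 -0.1117 -0.3236 0.5964 -0.353 0 0;0 -0.1117 -0.3236 0.5964 -0.353 0 0;0 -0.1117 -0.3236 0.5964 -0.353 0 0;0 -0.1117 -0.3236 0.5964 -0.353 0 0;0 -0.1117 -0.3236 0.5964 -0.353 0 0;0 -0.1117 -0.3236 0.5964 -0.353 0 0'
python3 - <<'E'
from h import *
c=cam('wrist'); save(c,'w1.png'); np.save('w1.npy',c,allow_pickle=True)
print(robot.state()['ee_pos'])
plan((690,-230,300),89)
E
```

```text
clock: 1.82
ee_pos: [689.8, 55.5, 329.9]
eef_rot: [0.035, 0.706, -0.035, 0.706]
wrist_force: [-0.2, 1.0, -0.3]
finger_gap: 93.0
[689.57136875  55.91943578 330.17071013]
shift [ 0.0301 -0.2845  0.0287] turn [-0.0816 -0.0004 -0.0002] rows>=7
```

View pics/w1.png

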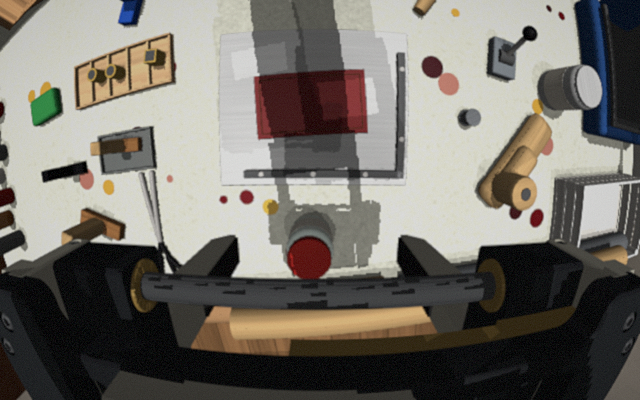

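w1 (looking down, right = +Y, down = +X) shows the bed with its fences, inner corner near (398,171), the blank at (254–366, 69–138), the tray at (126,150), the bin at (125,70), lever (503,58) with tip (530,33), and spool (470,117).

```bash
python3 -m creep '0 0.03 -0.2845 0.0287 -0.0816 0 0;0 0.03 -0.2845 0.0287 -0.0816 0 0;0 0.03 -0.2845 0.0287 -0.0816 0 0;0 0.03 -0.2845 0.0287 -0.0816 0 0;0 0.03 -0.2845 0.0287 -0.0816 0 0;0 0.03 -0.2845 0.0287 -0.0816 0 0;0 0.03 -0.2845 0.0287 -0.0816 0 0;0 0.03 -0.2845 0.0287 -0.0816 0 0;0 0.03 -0.2845 0.0287 -0.0816 0 0;0 0.03 -0.2845 0.0287 -0.0816 0 0'
python3 - <<'E'
from h import *
c=np.load('w1.npy',allow_pickle=True).item(); save(c,'w1z.png',(200,20,420,200),3.3)
c=cam('wrist'); np.save('w2.npy',c,allow_pickle=True); save(c,'w2z.png',(180,20,440,215),3)
E
```

```text
clock: 2.7
ee_pos: [690.3, -229.6, 300.6]
eef_rot: [0.006, 0.707, -0.006, 0.707]
wrist_force: [1.3, 0.5, -0.4]
finger_gap: 92.8
```

View pics/w1z.png

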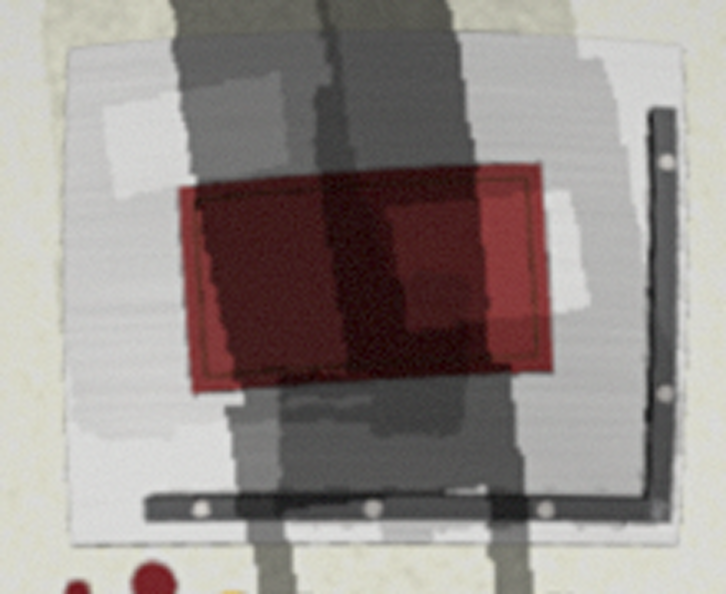

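View pics/w2z.png

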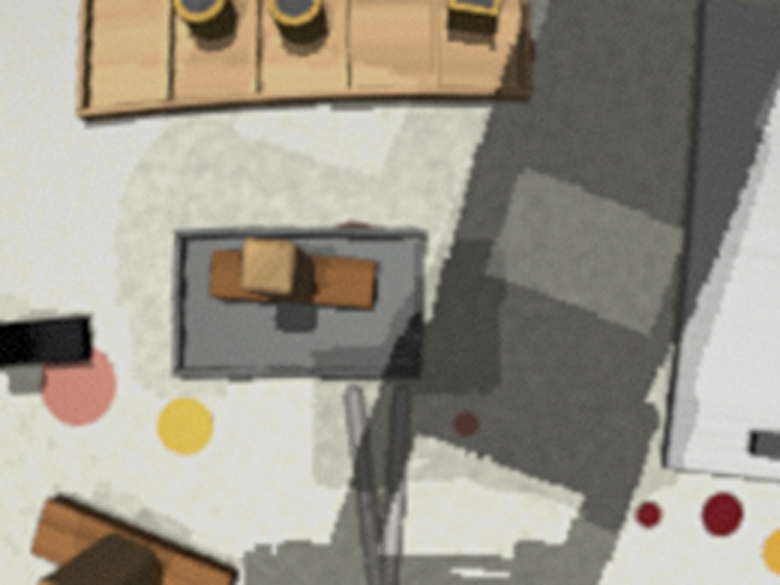

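Run:
```python
from h import *
np.set_printoptions(precision=1,suppress=True)
W1=np.load('w1.npy',allow_pickle=True).item();W2=np.load('w2.npy',allow_pickle=True).item()
def P(c,pts,z,s,off): return onz(c,(np.array(pts,float)+.5)/s-.5+off,z)[:,:2]
a=lambda p,z:P(W1,p,z,3.3,(200,20)); b=lambda p,z:P(W2,p,z,3,(180,20))
def show(n,p):
    e=np.roll(p,-1,0)-p; print(n,p.tolist(),'mid',p.mean(0),'len',np.hypot(*e.T),'ang',np.degrees(np.arctan2(e[:,1],e[:,0])))
show('slab',a([(70,46),(682,46),(678,544),(72,545)],15))
show('blank',a([(179,188),(541,163),(552,372),(194,393)],21))
show('fence inner top: xend,corner,yend',a([(147,496),(651,497),(650,108)],27))
show('fence outer: xend,corner,yend',a([(147,521),(671,521),(676,108)],27))
show('handle',b([(245,238),(296,242),(293,294),(242,292)],94))
show('foot',b([(212,250),(376,258),(374,308),(211,298)],20))
show('tray',b([(176,230),(426,231),(423,377),(174,378)],14))
print('stamps',onz(W1,[(92.5,74),(111.5,71.5),(152.5,56)],38)[:,:2].tolist())
print('lever',onz(W1,[(530,33)],70)[:,:2],onz(W1,[(503,58)],20)[:,:2],'spool',onz(W1,[(469,117)],30)[:,:2])
plan((590,-286,140),-2)
```

```text
slab [[440.488996572986, -76.73275393711322], [471.58418296382183, 218.66997341741043], [718.2011721291875, 193.75854303992207], [688.7002977710354, -102.65501549681295]] mid [579.7  58.3] len [297.  247.9 297.9 249.6] ang [ 84.   -5.8 -95.7 174. ]
blank [[525.0030447030791, -27.437058990279077], [531.0120638205925, 140.85506748492404], [630.2993262338938, 136.27112190237574], [623.0630310147691, -30.560744710950026]] mid [577.3  54.8] len [168.4  99.4 167.   98.1] ang [ 88.   -2.6 -92.5 178.2]
fence inner top: xend,corner,yend [[668.1886488182737, -57.90691120226993], [692.1823077863786, 178.19155397306972], [507.04622389260874, 194.71192365105662]] mid [622.5 105. ] len [237.3 185.9 299.6] ang [ 84.2 174.9 -57.5]
fence outer: xend,corner,yend [[679.977759294647, -59.57178204058756], [704.4613114586598, 187.46120755576553], [507.1626060546912, 207.50428674122736]] mid [630.5 111.8] len [248.2 198.3 318.1] ang [ 84.3 174.2 -57.1]
handle [[581.2941739601846, -296.43700637890777], [584.0325005096485, -275.8399142810118], [605.0875077211051, -277.49829133430313], [603.2809574746207, -298.16186517210986]] mid [ 593.4 -287. ] len [20.8 21.1 20.7 22.1] ang [ 82.4  -4.5 -95.  175.5]
foot [[577.597821951011, -325.95635558754424], [585.1761717336809, -246.874467509599], [609.3066055141128, -248.2912926202029], [601.1325337609288, -327.0404728753222]] mid [ 593.3 -287. ] len [79.4 24.2 79.2 23.6] ang [ 84.5  -3.4 -95.9 177.4]
tray [[565.6021150926998, -345.2880638547782], [571.8413192699082, -222.83687147807635], [643.2409267201589, -225.49494948756717], [639.494058957333, -348.67014527748364]] mid [ 605.  -285.6] len [122.6  71.4 123.2  74. ] ang [ 87.1  -2.1 -91.7 177.4]
stamps [[452.95894066452365, -324.3652518735107], [461.64334643635567, -278.5440445091219], [457.99753538302184, -191.43101664341563]]
lever [[469.  428.1]] [[507.2 396. ]] spool [[613.2 307.5]]
shift [ 0.2 -0.1 -0.1] turn [ 1.6  0.  -0. ] rows>=13
```

Run:
```python
from h import *
np.set_printoptions(suppress=True)
plan((593.3,-287,140),85)
```

```text
shift [ 0.1608 -0.0595 -0.0962] turn [ 0.0706  0.0005 -0.0001] rows>=5
```

```bash
python3 -m creep '0 0.08 -0.0595 -0.0962 0.07 0 0;0 0.1608 -0.0595 -0.0962 0.07 0 0;0 0.1608 -0.0595 -0.0962 0.07 0 0;0 0.1608 -0.0595 -0.0962 0.07 0 0;0 0.1608 -0.0595 -0.0962 0.07 0 0;0 0.1608 -0.0595 -0.0962 0.07 0 0;0 0.1608 -0.0595 -0.0962 0.07 0 0;0 0.1608 -0.0595 -0.0962 0.07 0 0'
python3 - <<'E'
from h import *
np.set_printoptions(suppress=True)
c=cam('wrist'); save(c,'w3.png',(120,130,520,320),2)
plan((593.3,-287,34),85)
E
```

```text
clock: 3.42
ee_pos: [594.4, -287.7, 141.8]
eef_rot: [0.03, 0.706, -0.031, 0.707]
wrist_force: [0.6, -0.7, 0.4]
finger_gap: 92.8
shift [ 0.1082  0.0009 -0.0017] turn [0.0005 0.0031 0.0011] rows>=3
```

View pics/w3.png

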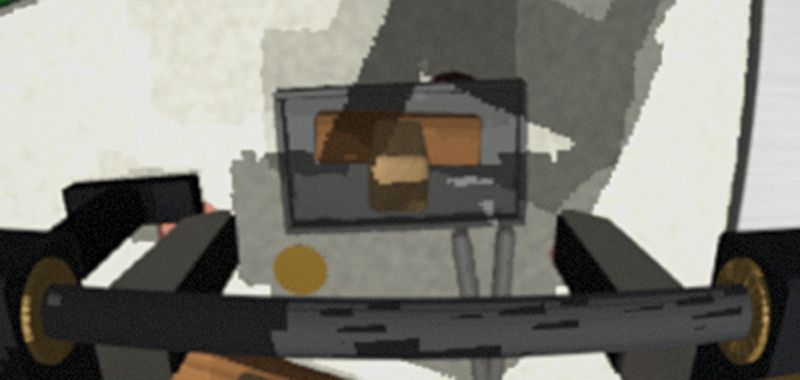

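w3: the handle (top at about (400,165) in the crop) is centred between the open fingers, aligned with the image axes. Descend and grip.

```bash
python3 -m creep '0 0.04 0 -0.001 0 0 0;0 0.08 0 -0.001 0 0 0;0 0.1075 0 -0.001 0 0 0;0 0.1075 0 -0.001 0 0 0;0 0.1075 0 -0.001 0 0 0;1 0.1075 0 -0.001 0 0 0;1 0.1075 0 -0.001 0 0 0;1 0.1075 0 -0.001 0 0 0;1 0.1075 0 -0.001 0 0 0;1 0.1075 0 -0.001 0 0 0;1 0.1075 0 -0.001 0 0 0;1 0.1075 0 -0.001 0 0 0;1 0.1075 0 -0.001 0 0 0;1 0.1075 0 -0.001 0 0 0;1 0.1075 0 -0.001 0 0 0' 50
python3 - <<'E'
from h import *
np.set_printoptions(suppress=True)
s=robot.state(); print(s['ee_pos'],s['wrist_force'])
E
```

```text
clock: 4.72
ee_pos: [591.9, -288.5, 32.0]
eef_rot: [0.031, 0.706, -0.031, 0.706]
wrist_force: [0.3, -0.5, -0.2]
finger_gap: 31.2
[ 591.93589551 -288.50619925   31.97292891] [ 0.32479517 -0.48492104 -0.22979904]
```

```bash
python3 -m creep '1 0 0 0 0 0 0;1 0 0 0 0 0 0;1 0 0 0 0 0 0;1 0 0 0 0 0 0;1 0 0 0 0 0 0;1 0 0 0 0 0 0' 50; python3 -m creep '1 -0.04 0 0 0 0 0;1 -0.08 0 0 0 0 0;1 -0.09 0 0 0 0 0;1 -0.09 0 0 0 0 0;1 -0.09 0 0 0 0 0;1 -0.09 0 0 0 0 0'
python3 - <<'E'
from h import *
np.set_printoptions(suppress=True,precision=3)
th=np.radians(-5.8); ex=np.array([np.cos(th),np.sin(th)]); ey=np.array([-np.sin(th),np.cos(th)]); C=np.array([691.7,177.5])
c=cam('side'); np.save('s1.npy',c,allow_pickle=True)
b=np.array([577.3,54.8]); d=b-C; print('blank in bed',d@ex,d@ey)
# push start: foot face 30mm clear of blank's -x side, along its middle
t=C+ex*(-179-40)+ey*(-125); print('start',t); plan((t[0],t[1],120),84.2)
E
```

```text
clock: 5.22
ee_pos: [592.0, -288.5, 32.0]
eef_rot: [0.031, 0.706, -0.031, 0.706]
wrist_force: [-0.3, 0.5, 0.3]
finger_gap: 22.0
clock: 5.72
ee_pos: [591.4, -288.2, 120.2]
eef_rot: [0.031, 0.707, -0.031, 0.706]
wrist_force: [-0.4, 0.8, -1.6]
finger_gap: 21.9
blank in bed -101.41474542566594 -133.6327033710214
start [461.189  75.271]
shift [ 0.001  0.351 -0.162] turn [ 0.013 -0.003 -0.001] rows>=10
```

```bash
cat >> h.py <<'E'
TH=np.radians(-5.8); EX=np.array([np.cos(TH),np.sin(TH)]); EY=np.array([-np.sin(TH),np.cos(TH)]); C0=np.array([691.7,177.5])
def b2w(x,y): return C0+EX*x+EY*y
def w2b(p): d=np.array(p)[:2]-C0; return d@EX,d@EY
def pb(x,y,z,a): t=b2w(x,y); plan((t[0],t[1],z),a)
np.set_printoptions(suppress=True,precision=4)
E
python3 -c "
from h import *
pb(-200,-134,110,84.2)"
```

```text
shift [ 0.0106  0.3413 -0.1427] turn [ 0.013  -0.0025 -0.001 ] rows>=9
```

```bash
python3 -m creep '1 0.0106 0.3413 -0.1427 0.013 -0.0025 -0.001;1 0.0106 0.3413 -0.1427 0.013 -0.0025 -0.001;1 0.0106 0.3413 -0.1427 0.013 -0.0025 -0.001;1 0.0106 0.3413 -0.1427 0.013 -0.0025 -0.001;1 0.0106 0.3413 -0.1427 0.013 -0.0025 -0.001;1 0.0106 0.3413 -0.1427 0.013 -0.0025 -0.001;1 0.0106 0.3413 -0.1427 0.013 -0.0025 -0.001;1 0.0106 0.3413 -0.1427 0.013 -0.0025 -0.001;1 0.0106 0.3413 -0.1427 0.013 -0.0025 -0.001;1 0.0106 0.3413 -0.1427 0.013 -0.0025 -0.001;1 0.0106 0.3413 -0.1427 0.013 -0.0025 -0.001;1 0.0106 0.3413 -0.1427 0.013 -0.0025 -0.001;1 0.03 0.3413 -0.1427 0.013 -0.0025 -0.001;1 0.05 0.3413 -0.1427 0.013 -0.0025 -0.001;1 0.065 0.3413 -0.1427 0.013 -0.0025 -0.001;1 0.065 0.3413 -0.1427 0.013 -0.0025 -0.001;1 0.065 0.3413 -0.1427 0.013 -0.0025 -0.001;1 0.065 0.3413 -0.1427 0.013 -0.0025 -0.001'
python3 - <<'E'
from h import *
s=robot.state(); print(s['ee_pos'],w2b(s['ee_pos']),s['wrist_force'])
c=cam('wrist'); save(c,'w4.png'); np.save('w4.npy',c,allow_pickle=True)
pb(-200,-134,45,84.2)
E
```

```text
clock: 7.27
ee_pos: [480.4, 63.3, 57.8]
eef_rot: [0.036, 0.705, -0.037, 0.707]
wrist_force: [0.9, -0.7, -1.6]
finger_gap: 21.6
[480.4499  63.3208  57.8129] (np.float64(-198.63009337358866), np.float64(-134.94284177848704)) [ 0.8552 -0.7192 -1.5777]
shift [ 0.0131  0.0007 -0.0015] turn [-0.0008  0.0036  0.0008] rows>=1
```

View pics/w4.png

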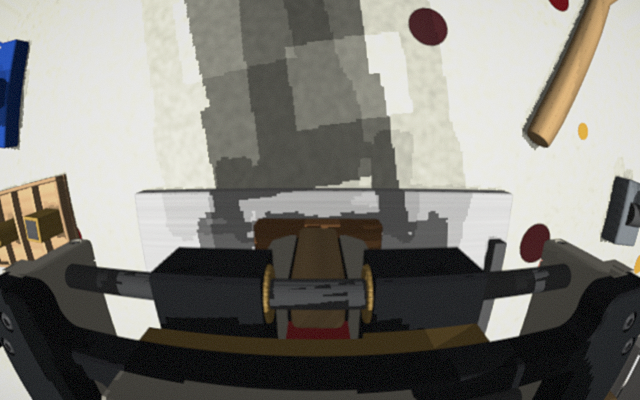

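w4: the block is held square over the slab near (317,235), with the blank behind the gripper at (318,330). Push towards the +x fence.

```bash
python3 -m creep '1 0.0125 0 0 0 0.003 0.001;1 0.0125 0 0 0 0.003 0.001;1 0.0125 0 0 0 0.003 0.001;1 0.0125 0 0.01 0 0.003 0.001;1 0.0125 0 0.02 0 0.003 0.001;1 0.0125 0 0.026 0 0.003 0.001;1 0.0125 0 0.032 0 0.003 0.001;1 0.0125 0 0.038 0 0.003 0.001;1 0.0125 0 0.044 0 0.003 0.001;1 0.0125 0 0.05 0 0.003 0.001;1 0.0125 0 0.056 0 0.003 0.001;1 0.0125 0 0.062 0 0.003 0.001;1 0.0125 0 0.068 0 0.003 0.001;1 0.0125 0 0.073 0 0.003 0.001;1 0.0125 0 0.076 0 0.003 0.001;1 0.0125 0 0.079 0 0.003 0.001;1 0.0125 0 0.081 0 0.003 0.001;1 0.0125 0 0.081 0 0.003 0.001'
python3 - <<'E'
from h import *
s=robot.state(); print(s['ee_pos'],w2b(s['ee_pos']),s['wrist_force'])
E
python3 -m creep '1 0 0 0.001 0 0 0;1 0 0 0.002 0 0 0;1 0 0 0.003 0 0 0;1 0 0 0.004 0 0 0'
python3 - <<'E'
from h import *
s=robot.state(); print(s['ee_pos'],w2b(s['ee_pos']),s['wrist_force'])
E
```

```text
clock: 8.82
ee_pos: [560.8, 55.8, 44.8]
eef_rot: [0.036, 0.706, -0.036, 0.706]
wrist_force: [0.1, -0.2, -1.4]
finger_gap: 21.4
[560.8249  55.7923  44.7569] (np.float64(-117.90580394103239), np.float64(-134.31040028778065)) [ 0.1429 -0.1701 -1.4226]
clock: 9.15
ee_pos: [564.5, 55.4, 44.8]
eef_rot: [0.036, 0.706, -0.036, 0.706]
wrist_force: [-1.1, 1.1, -1.5]
finger_gap: 21.8
[564.5013  55.4202  44.8073] (np.float64(-114.21062766397847), np.float64(-134.30903129214207)) [-1.1051  1.064  -1.4664]
```

```bash
python3 -m creep '1 0 0 0.001 0 0 0;1 0 0 0.002 0 0 0;1 0 0 0.002 0 0 0' | grep -E 'pos|force'; python3 -m creep '1 0 0 0.0005 0 0 0;1 0 0 0.001 0 0 0;1 0 0 0.001 0 0 0'| grep -E 'pos|force'; python3 -m creep '1 0 0 0.0005 0 0 0;1 0 0 0.001 0 0 0;1 0 0 0.001 0 0 0'| grep -E 'pos|force'
```

```text
ee_pos: [566.3, 55.2, 44.8]
wrist_force: [-3.3, -0.5, 1.5]
ee_pos: [566.5, 55.1, 44.8]
wrist_force: [-12.0, -1.7, 5.9]
ee_pos: [566.8, 55.1, 44.7]
wrist_force: [-20.1, -0.0, 11.6]
```

```bash
python3 -m creep '1 0 0 -0.012 0 0 0;1 0 0 -0.025 0 0 0;1 -0.03 0 -0.025 0 0 0;1 -0.06 0 -0.025 0 0 0;1 -0.06 0 -0.025 0 0 0;1 -0.06 0 -0.025 0 0 0;1 -0.06 0 -0.025 0 0 0'
python3 - <<'E'
from h import *
pb(-50,-258,105,-5.8)
E
```

```text
clock: 10.48
ee_pos: [543.6, 57.5, 104.2]
eef_rot: [0.036, 0.706, -0.036, 0.706]
wrist_force: [-1.4, 0.1, -1.7]
finger_gap: 21.5
shift [-0.0008 -0.1237  0.0852] turn [ 1.5708 -0.0004  0.0004] rows>=13
```

```bash
python3 -m creep '1 0 -0.1237 0.0852 1.5708 0 0;1 0 -0.1237 0.0852 1.5708 0 0;1 0 -0.1237 0.0852 1.5708 0 0;1 0 -0.1237 0.0852 1.5708 0 0;1 0 -0.1237 0.0852 1.5708 0 0;1 0 -0.1237 0.0852 1.5708 0 0;1 0 -0.1237 0.0852 1.5708 0 0;1 0 -0.1237 0.0852 1.5708 0 0;1 0 -0.1237 0.0852 1.5708 0 0;1 0 -0.1237 0.0852 1.5708 0 0;1 0 -0.1237 0.0852 1.5708 0 0;1 0 -0.1237 0.0852 1.5708 0 0;1 0 -0.1237 0.0852 1.5708 0 0;1 0 -0.1237 0.0852 1.5708 0 0;1 0 -0.1237 0.0852 1.5708 0 0;1 0 -0.1237 0.0852 1.5708 0 0'
python3 - <<'E'
from h import *
s=robot.state(); print(s['joint_positions'],w2b(s['ee_pos']))
pb(-50,-258,45,-5.8)
c=cam('wrist'); save(c,'w5.png'); np.save('w5.npy',c,allow_pickle=True)
E
```

```text
clock: 11.82
ee_pos: [615.7, -74.1, 103.9]
eef_rot: [-0.524, -0.475, 0.524, -0.474]
wrist_force: [0.3, 1.0, -1.2]
finger_gap: 21.8
[-0.1609  0.0525  1.6971 -0.      1.3935 -0.0625] (np.float64(-50.22051605106533), np.float64(-258.00441763742447))
shift [0.0589 0.0003 0.    ] turn [ 0.0028 -0.0001  0.0016] rows>=2
```

View pics/w5.png

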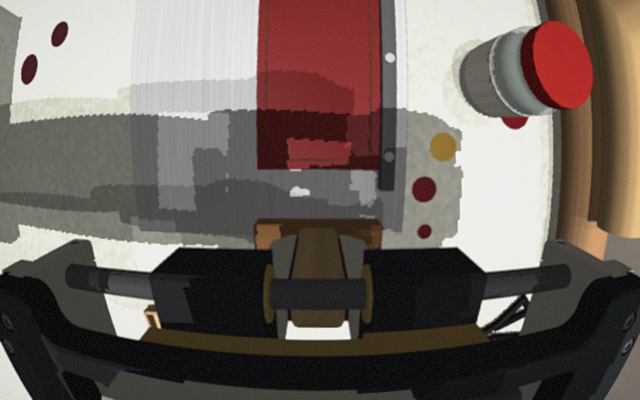

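w5: the blank (257–381, 0–168) is flush along the +x fence (left edge at column 381). The foot at (318,233) is lined up below its short edge. Push to the +y fence.

```bash
python3 -m creep '1 0.03 0 0 0.003 0 0;1 0.059 0 0 0.003 0 0;1 0.059 0 0 0.003 0 0;1 0.059 0 0 0.003 0 0;1 0.059 0 -0.01 0.003 0 0;1 0.059 0 -0.018 0.003 0 0;1 0.059 0 -0.024 0.003 0 0;1 0.059 0 -0.03 0.003 0 0;1 0.059 0 -0.036 0.003 0 0;1 0.059 0 -0.042 0.003 0 0;1 0.059 0 -0.048 0.003 0 0;1 0.059 0 -0.054 0.003 0 0;1 0.059 0 -0.06 0.003 0 0;1 0.059 0 -0.065 0.003 0 0;1 0.059 0 -0.069 0.003 0 0;1 0.059 0 -0.072 0.003 0 0;1 0.059 0 -0.072 0.003 0 0'| grep -E 'pos|force'
python3 -m creep '1 0 0 -0.001 0 0 0;1 0 0 -0.002 0 0 0;1 0 0 -0.002 0 0 0' | grep -E 'pos|force'; python3 -m creep '1 0 0 -0.0005 0 0 0;1 0 0 -0.001 0 0 0;1 0 0 -0.001 0 0 0'| grep -E 'pos|force'; python3 -c "
from h import *
s=robot.state(); print(w2b(s['ee_pos']),s['wrist_force'])"
```

```text
ee_pos: [623.2, -1.9, 45.7]
wrist_force: [-0.1, 0.3, -1.8]
ee_pos: [623.3, -0.5, 45.6]
wrist_force: [0.0, -0.5, -1.5]
ee_pos: [623.4, 0.5, 45.6]
wrist_force: [0.2, -0.5, -2.1]
(np.float64(-50.062181142428116), np.float64(-183.00347195263186)) [ 0.1751 -0.5492 -2.1379]
```

```bash
for i in 1; do python3 -m creep '1 0 0 -0.0005 0 0 0;1 0 0 -0.001 0 0 0;1 0 0 -0.001 0 0 0'| grep -E 'pos|force'; done;  python3 -m creep '1 0 0 -0.0005 0 0 0;1 0 0 -0.001 0 0 0;1 0 0 -0.001 0 0 0'| grep -E 'pos|force'; python3 -m creep '1 0 0 -0.0005 0 0 0;1 0 0 -0.0005 0 0 0'| grep -E 'pos|force'
```

```text
ee_pos: [623.5, 1.6, 45.7]
wrist_force: [-0.1, -0.6, -2.4]
ee_pos: [623.7, 2.3, 45.7]
wrist_force: [0.4, -2.8, -3.1]
ee_pos: [623.8, 2.5, 45.7]
wrist_force: [-0.1, -6.3, -3.2]
```

```bash
python3 -m creep '1 0 0 -0.0005 0 0 0;1 0 0 -0.001 0 0 0;1 0 0 -0.001 0 0 0'| grep -E 'pos|force'; python3 -m creep '1 0 0 0.01 0 0 0;1 0 0 0.02 0 0 0;1 -0.03 0 0.02 0 0 0;1 -0.06 0 0.02 0 0 0;1 -0.09 0 0.02 0 0 0;1 -0.12 0 0.02 0 0 0;1 -0.15 0 0.02 0 0 0;1 -0.15 0 0.02 0 0 0;1 -0.15 0 0.02 0 0 0;1 -0.15 0 0.02 0 0 0'
python3 - <<'E'
from h import *
c=cam('wrist'); save(c,'w6.png',(220,0,480,190),3); np.save('w6.npy',c,allow_pickle=True)
E
```

```text
ee_pos: [624.0, 2.6, 45.8]
wrist_force: [0.4, -12.0, -2.3]
clock: 15.53
ee_pos: [621.5, -16.2, 194.8]
eef_rot: [-0.525, -0.474, 0.526, -0.473]
wrist_force: [-1.0, 0.3, -2.3]
finger_gap: 21.8
```

View pics/w6.png

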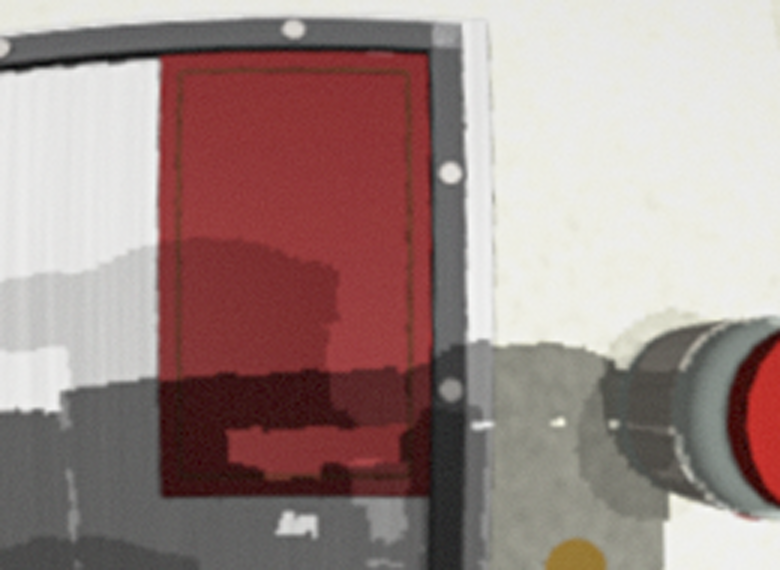

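w6: the blank fills the corner; its right edge (430 px) runs along the +x fence and its top edge (52 px) along the +y fence, with the border even. I'll check that numerically and plan the tray return.

```bash
cat >> h.py <<'E'
def blank(c,z=21,vis=None):
    hsv=cv2.cvtColor(c['frame'],cv2.COLOR_RGB2HSV); m=((hsv[...,0]<8)|(hsv[...,0]>170))&(hsv[...,1]>110)&(hsv[...,2]>25)
    m=cv2.morphologyEx(m.astype(np.uint8),cv2.MORPH_CLOSE,np.ones((9,9)))
    best=None
    for k in cv2.findContours(m,cv2.RETR_EXTERNAL,cv2.CHAIN_APPROX_NONE)[0]:
        if cv2.contourArea(k)<300: continue
        p=onz(c,k[:,0,:],z)[:,:2].astype(np.float32); r=cv2.minAreaRect(p)
        q=w2b(r[0])
        if np.hypot(q[0]+80,q[1]+100)<130 and max(r[1])<220 and (best is None or r[1][0]*r[1][1]>best[1][0]*best[1][1]): best=r
    if best is None: return None
    b=cv2.boxPoints(best)
    print(c['n'],'blank bed centre',np.round(w2b(best[0]),1),'size',np.round(best[1],1),'yaw rel bed',round((best[2]+5.8+45)%90-45,2)); return b
E
python3 - <<'E'
from h import *
blank(np.load('w6.npy',allow_pickle=True).item())
for n in ['scene','side']: c=np.load(n+'0.npy',allow_pickle=True).item(); blank(c); blank(cam(n))
plan((592,-288.5,150),85)
E
```

```text
wrist blank bed centre [-48.8 -84.5] size [169.4  99.6] yaw rel bed 0.08
scene blank bed centre [-101.5 -130.6] size [169.5  99. ] yaw rel bed 3.66
scene blank bed centre [-50.2 -84.5] size [165.1  97.3] yaw rel bed -0.4
side blank bed centre [-106.  -135.3] size [165.   96.2] yaw rel bed 3.38
side blank bed centre [-52.1 -83.9] size [173.   99.9] yaw rel bed 0.21
shift [ 0.0441 -0.0007  0.274 ] turn [-1.5879 -0.0022  0.002 ] rows>=13
```

Run:
```python
from h import *
plan((603,-287,120),86.5)
```

```text
shift [0.0741 0.0102 0.2714] turn [-1.614  -0.0022  0.002 ] rows>=13
```

```bash
python3 -m creep '1 0 0.0102 0.2714 -1.614 -0.002 0.002;1 0 0.0102 0.2714 -1.614 -0.002 0.002;1 0 0.0102 0.2714 -1.614 -0.002 0.002;1 0 0.0102 0.2714 -1.614 -0.002 0.002;1 0 0.0102 0.2714 -1.614 -0.002 0.002;1 0 0.0102 0.2714 -1.614 -0.002 0.002;1 0 0.0102 0.2714 -1.614 -0.002 0.002;1 0 0.0102 0.2714 -1.614 -0.002 0.002;1 0 0.0102 0.2714 -1.614 -0.002 0.002;1 0 0.0102 0.2714 -1.614 -0.002 0.002;1 0 0.0102 0.2714 -1.614 -0.002 0.002;1 0 0.0102 0.2714 -1.614 -0.002 0.002;1 0 0.0102 0.2714 -1.614 -0.002 0.002;1 0 0.0102 0.2714 -1.614 -0.002 0.002;1 0 0.0102 0.2714 -1.614 -0.002 0.002;1 0.04 0.0102 0.2714 -1.614 -0.002 0.002;1 0.074 0.0102 0.2714 -1.614 -0.002 0.002;1 0.074 0.0102 0.2714 -1.614 -0.002 0.002;1 0.074 0.0102 0.2714 -1.614 -0.002 0.002'
python3 - <<'E'
from h import *
plan((603,-287,33),86.5)
E
```

```text
clock: 17.27
ee_pos: [602.9, -286.5, 120.4]
eef_rot: [0.023, 0.707, -0.022, 0.706]
wrist_force: [0.7, -0.0, -0.1]
finger_gap: 21.9
shift [ 0.0874 -0.0006  0.0002] turn [-0.0028 -0.0012 -0.0014] rows>=3
```

```bash
python3 -m creep '1 0.03 0 0 0 0 0;1 0.06 0 0 0 0 0;1 0.075 0 0 0 0 0;1 0.082 0 0 0 0 0;1 0.086 0 0 0 0 0;1 0.0875 0 0 0 0 0;1 0.0875 0 0 0 0 0;1 0.0875 0 0 0 0 0' | grep -E 'pos|force'
python3 -m creep '1 0.001 0 0 0 0 0;1 0.001 0 0 0 0 0;0 0.001 0 0 0 0 0;0 0.001 0 0 0 0 0;0 0.001 0 0 0 0 0;0 0.001 0 0 0 0 0;0 0.001 0 0 0 0 0;0 0.001 0 0 0 0 0;0 0.001 0 0 0 0 0;0 0.001 0 0 0 0 0;0 -0.03 0 0 0 0 0;0 -0.06 0 0 0 0 0;0 -0.1 0 0 0 0 0;0 -0.14 0 0 0 0 0;0 -0.17 0 0 0 0 0;0 -0.17 0 0 0 0 0;0 -0.17 0 0 0 0 0'
python3 - <<'E'
from h import *
plan((560,-265,200),89)
E
```

```text
ee_pos: [604.5, -287.3, 35.8]
wrist_force: [1.1, 0.1, -1.6]
clock: 19.35
ee_pos: [604.1, -287.2, 206.3]
eef_rot: [0.021, 0.705, -0.022, 0.709]
wrist_force: [0.2, 0.2, -0.6]
finger_gap: 92.9
shift [ 0.0061  0.0195 -0.0454] turn [-0.0435  0.0051  0.0015] rows>=2
```

```bash
python3 -m creep '0 0 0.0195 -0.0454 -0.0435 0.004 0.0015;0 0 0.0195 -0.0454 -0.0435 0.004 0.0015;0 0 0.0195 -0.0454 -0.0435 0.004 0.0015;0 0 0.0195 -0.0454 -0.0435 0.004 0.0015;0 0 0.0195 -0.0454 -0.0435 0.004 0.0015'
python3 - <<'E'
from h import *
c=cam('wrist'); save(c,'w7.png',(160,60,470,290),2.5); np.save('w7.npy',c,allow_pickle=True)
E
```

```text
clock: 19.77
ee_pos: [559.9, -264.9, 203.8]
eef_rot: [0.007, 0.708, -0.006, 0.706]
wrist_force: [-0.0, 0.3, -0.2]
finger_gap: 93.0
```

View pics/w7.png

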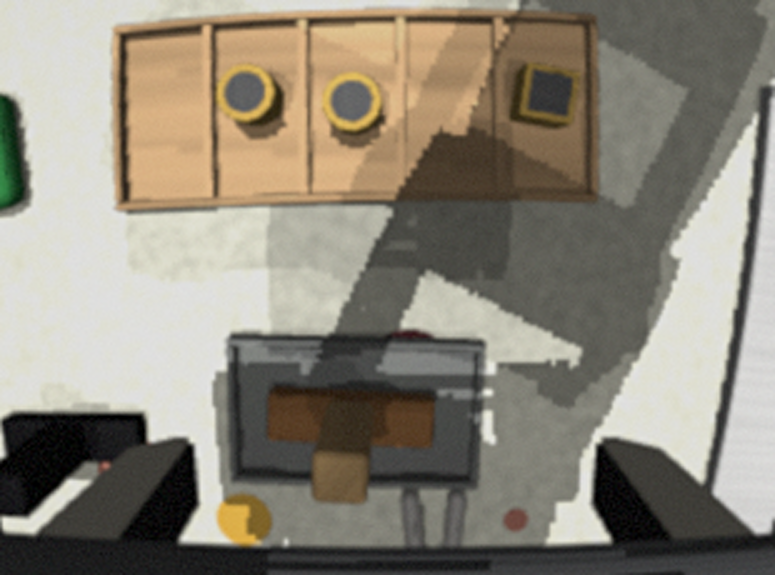

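w7: the push block stands upright in the tray (foot at (350,415)). Stamp tops are at crop (247,93) round, (352,101) round and (551,93) square, the last slightly turned.

Run:
```python
from h import *
c=np.load('w7.npy',allow_pickle=True).item()
P=lambda p,z: onz(c,(np.array(p,float)+.5)/2.5-.5+np.array([160,60]),z)[:,:2]
print('round',P([(247,93),(352,101)],38))
q=P([(529,65),(579,71),(574,121),(524,117)],38); e=np.roll(q,-1,0)-q
print('sq',q.mean(0),np.hypot(*e.T),np.degrees(np.arctan2(e[:,1],e[:,0])))
b=P([(114,28),(596,17),(597,205),(118,208)],16); print('bin',b,b.mean(0)); e=np.roll(b,-1,0)-b; print(np.hypot(*e.T),np.degrees(np.arctan2(e[:,1],e[:,0])))
blank(cam('scene')); blank(cam('side'))
```

```text
round [[ 452.7081 -327.349 ]
 [ 458.3218 -282.3299]]
sq [ 454.9787 -196.8365] [22.1202 22.4025 22.0454 23.0755] [ 85.1137  -6.7192 -93.1295 173.5457]
bin [[ 412.5693 -395.9128]
 [ 414.7769 -170.2121]
 [ 504.0747 -170.9768]
 [ 499.8066 -396.0737]] [ 457.8069 -283.2938]
[225.7115  89.3011 225.1374  87.2375] [ 89.4396  -0.4906 -91.0863 179.8943]
scene blank bed centre [-49.8 -84.7] size [164.9  96.7] yaw rel bed 0.15
side blank bed centre [-51.8 -83.1] size [171.9  99.2] yaw rel bed -0.08
```

Run:
```python
from h import *
plan((455,-196.8,100),-5.8)
```

```text
shift [ 0.1041  0.0661 -0.1058] turn [ 1.6543 -0.003   0.0006] rows>=14
```

```bash
python3 -m creep '0.54 0 0.0661 -0.1058 1.654 -0.003 0;0.54 0 0.0661 -0.1058 1.654 -0.003 0;0.54 0 0.0661 -0.1058 1.654 -0.003 0;0.54 0 0.0661 -0.1058 1.654 -0.003 0;0.54 0 0.0661 -0.1058 1.654 -0.003 0;0.54 0 0.0661 -0.1058 1.654 -0.003 0;0.54 0 0.0661 -0.1058 1.654 -0.003 0;0.54 0 0.0661 -0.1058 1.654 -0.003 0;0.54 0 0.0661 -0.1058 1.654 -0.003 0;0.54 0 0.0661 -0.1058 1.654 -0.003 0;0.54 0 0.0661 -0.1058 1.654 -0.003 0;0.54 0 0.0661 -0.1058 1.654 -0.003 0;0.54 0 0.0661 -0.1058 1.654 -0.003 0;0.54 0 0.0661 -0.1058 1.654 -0.003 0;0.54 0.06 0.0661 -0.1058 1.654 -0.003 0;0.54 0.104 0.0661 -0.1058 1.654 -0.003 0;0.54 0.104 0.0661 -0.1058 1.654 -0.003 0;0.54 0.104 0.0661 -0.1058 1.654 -0.003 0;0.54 0.104 0.0661 -0.1058 1.654 -0.003 0'
python3 - <<'E'
from h import *
c=cam('wrist'); np.save('w8.npy',c,allow_pickle=True); save(c,'w8.png',(200,60,440,320),2.3)
plan((455,-196.8,18),-5.8)
E
```

```text
clock: 21.5
ee_pos: [454.6, -196.6, 100.4]
eef_rot: [-0.524, -0.475, 0.525, -0.474]
wrist_force: [0.2, 0.3, 1.2]
finger_gap: 43.2
shift [ 0.0839 -0.0004 -0.0002] turn [ 0.0004  0.0009 -0.0009] rows>=3
```

View pics/w8.png

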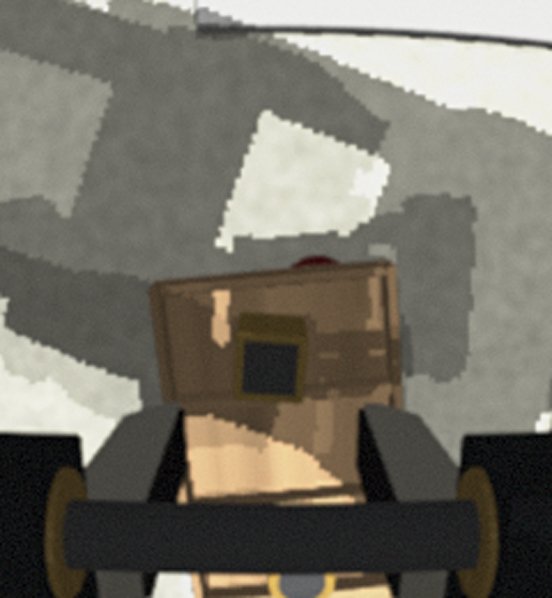

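w8: the square stamp top (271,368) is centred between the fingers (183–360) and aligned. Descend, grip and lift.

```bash
python3 -m creep '0.54 0.04 0 0 0 0 0;0.54 0.07 0 0 0 0 0;0.54 0.0835 0 0 0 0 0;0.54 0.0835 0 0 0 0 0;0.54 0.0835 0 0 0 0 0;1 0.0835 0 0 0 0 0;1 0.0835 0 0 0 0 0;1 0.0835 0 0 0 0 0;1 0.0835 0 0 0 0 0;1 0.0835 0 0 0 0 0;1 0.0835 0 0 0 0 0;1 0.0835 0 0 0 0 0;1 0.0835 0 0 0 0 0;1 0.0835 0 0 0 0 0' 30
python3 -m creep '1 -0.03 0 0 0 0 0;1 -0.07 0 0 0 0 0;1 -0.1 0 0 0 0 0;1 -0.1 0 0 0 0 0;1 -0.1 0 0 0 0 0;1 -0.1 0 0 0 0 0;1 -0.1 0 0 0 0 0'
python3 - <<'E'
from h import *
blank(cam('scene')); blank(cam('side'))
pb(-62,-38,110,-5.8)
E
```

```text
clock: 22.72
ee_pos: [455.2, -197.0, 18.3]
eef_rot: [0.525, 0.474, -0.524, 0.475]
wrist_force: [-1.9, 1.9, 8.0]
finger_gap: 23.8
clock: 23.3
ee_pos: [454.0, -196.3, 115.5]
eef_rot: [-0.524, -0.475, 0.525, -0.474]
wrist_force: [0.5, 0.0, -3.3]
finger_gap: 23.8
scene blank bed centre [-49.8 -84.7] size [164.9  96.7] yaw rel bed 0.15
shift [ 0.0054  0.1368 -0.3579] turn [ 0.0005 -0.0002  0.002 ] rows>=10
```

```bash
python3 -m creep '1 0 0.1368 -0.3579 0 0 0.002;1 0 0.1368 -0.3579 0 0 0.002;1 0 0.1368 -0.3579 0 0 0.002;1 0 0.1368 -0.3579 0 0 0.002;1 0 0.1368 -0.3579 0 0 0.002;1 0 0.1368 -0.3579 0 0 0.002;1 0 0.1368 -0.3579 0 0 0.002;1 0 0.1368 -0.3579 0 0 0.002;1 0 0.1368 -0.3579 0 0 0.002;1 0 0.1368 -0.3579 0 0 0.002;1 0 0.1368 -0.3579 0 0 0.002;1 0 0.1368 -0.3579 0 0 0.002;1 0.04 0.1368 -0.3579 0 0 0.002;1 0.06 0.1368 -0.3579 0 0 0.002;1 0.06 0.1368 -0.3579 0 0 0.002;1 0.06 0.1368 -0.3579 0 0 0.002'
python3 - <<'E'
from h import *
print(w2b(robot.state()['ee_pos']))
pb(-62,-38,36,-5.8)
E
```

```text
clock: 24.73
ee_pos: [625.9, 144.4, 56.3]
eef_rot: [-0.525, -0.474, 0.525, -0.474]
wrist_force: [-0.2, 0.7, -1.3]
finger_gap: 23.6
(np.float64(-62.12847184665295), np.float64(-39.5965393373983))
shift [ 0.0203  0.0001 -0.0016] turn [-0.0008  0.0012 -0.0001] rows>=1
```

```bash
python3 -m creep '1 0.01 0 0 0 0.001 0;1 0.016 0 0 0 0.001 0;1 0.019 0 0 0 0.001 0;1 0.02 0 0 0 0.001 0;1 0.02 0 0 0 0.001 0;1 0.02 0 0 0 0.001 0' | grep -E 'pos|force'
python3 -m creep '1 0.0005 0 0 0 0 0;1 0.001 0 0 0 0 0;1 0.001 0 0 0 0 0' | grep -E 'pos|force'
```

```text
ee_pos: [626.9, 145.8, 37.1]
wrist_force: [0.1, -0.9, -1.4]
ee_pos: [626.7, 145.8, 35.8]
wrist_force: [-0.5, -0.2, -2.5]
```

```bash
python3 -m creep '1 0.0005 0 0 0 0 0;1 0.0005 0 0 0 0 0;1 0.0005 0 0 0 0 0' | grep -E 'pos|force'
python3 -m creep '0.55 0 0 0 0 0 0;0.55 0 0 0 0 0 0;0.55 0 0 0 0 0 0;0.55 0 0 0 0 0 0;0.55 0 0 0 0 0 0;0.55 0 0 0 0 0 0;0.55 -0.01 0 0 0 0 0;0.55 -0.03 0 0 0 0 0;0.55 -0.06 0 0 0 0 0;0.55 -0.09 0 0 0 0 0;0.55 -0.1 0 0 0 0 0;0.55 -0.1 0 0 0 0 0;0.55 -0.1 0 0 0 0 0'
python3 - <<'E'
from h import *
blank(cam('scene'))
plan((458.3,-282.3,120),-5.8)
E
```

```text
ee_pos: [626.8, 145.7, 35.3]
wrist_force: [-0.4, 0.8, -0.6]
clock: 26.82
ee_pos: [626.6, 145.7, 135.6]
eef_rot: [0.525, 0.474, -0.524, 0.475]
wrist_force: [-0.6, -0.5, 0.2]
finger_gap: 42.0
scene blank bed centre [-50.  -84.7] size [165.1  97.1] yaw rel bed 0.25
shift [ 0.0141 -0.124   0.4426] turn [ 0.0005 -0.0002 -0.001 ] rows>=12
```

```bash
python3 -m creep '0.55 0.0141 -0.124 0.4426 0 0 -0.001;0.55 0.0141 -0.124 0.4426 0 0 -0.001;0.55 0.0141 -0.124 0.4426 0 0 -0.001;0.55 0.0141 -0.124 0.4426 0 0 -0.001;0.55 0.0141 -0.124 0.4426 0 0 -0.001;0.55 0.0141 -0.124 0.4426 0 0 -0.001;0.55 0.0141 -0.124 0.4426 0 0 -0.001;0.55 0.0141 -0.124 0.4426 0 0 -0.001;0.55 0.0141 -0.124 0.4426 0 0 -0.001;0.55 0.0141 -0.124 0.4426 0 0 -0.001;0.55 0.0141 -0.124 0.4426 0 0 -0.001;0.55 0.0141 -0.124 0.4426 0 0 -0.001;0.55 0.0141 -0.124 0.4426 0 0 -0.001;0.55 0.0141 -0.124 0.4426 0 0 -0.001;0.55 0.05 -0.124 0.4426 0 0 -0.001;0.55 0.065 -0.124 0.4426 0 0 -0.001;0.55 0.065 -0.124 0.4426 0 0 -0.001;0.55 0.065 -0.124 0.4426 0 0 -0.001'
python3 - <<'E'
from h import *
plan((458.3,-282.3,18),-5.8)
E
```

```text
clock: 28.37
ee_pos: [459.0, -280.8, 69.3]
eef_rot: [0.524, 0.475, -0.524, 0.474]
wrist_force: [0.3, 0.2, 0.9]
finger_gap: 41.7
shift [ 0.0513 -0.0005  0.0016] turn [ 0.0023 -0.0014  0.0006] rows>=2
```

```bash
python3 -m creep '0.55 0.02 -0.0005 0.0015 0 0 0;0.55 0.04 -0.0005 0.0015 0 0 0;0.55 0.051 -0.0005 0.0015 0 0 0;0.55 0.051 -0.0005 0.0015 0 0 0;1 0.051 -0.0005 0.0015 0 0 0;1 0.051 -0.0005 0.0015 0 0 0;1 0.051 -0.0005 0.0015 0 0 0;1 0.051 -0.0005 0.0015 0 0 0;1 0.051 -0.0005 0.0015 0 0 0;1 0.051 -0.0005 0.0015 0 0 0;1 0.051 -0.0005 0.0015 0 0 0;1 0.051 -0.0005 0.0015 0 0 0' 30
python3 -m creep '1 -0.03 0 0 0 0 0;1 -0.07 0 0 0 0 0;1 -0.1 0 0 0 0 0;1 -0.1 0 0 0 0 0;1 -0.1 0 0 0 0 0;1 -0.1 0 0 0 0 0;1 -0.1 0 0 0 0 0'
python3 - <<'E'
from h import *
blank(cam('scene')); c=cam('side'); save(c,'s2.png',(240,130,500,360),2.6)
pb(-62,-84,115,-5.8)
E
```

```text
clock: 29.37
ee_pos: [458.8, -284.0, 20.2]
eef_rot: [0.525, 0.473, -0.524, 0.475]
wrist_force: [-1.0, 2.0, 6.4]
finger_gap: 25.4
clock: 29.95
ee_pos: [457.5, -283.3, 117.3]
eef_rot: [0.525, 0.475, -0.524, 0.474]
wrist_force: [-0.1, 0.3, -2.3]
finger_gap: 25.3
scene blank bed centre [-49.8 -84.7] size [164.9  96.7] yaw rel bed 0.15
shift [ 0.0029  0.1245 -0.3981] turn [ 0.0005 -0.0015  0.0008] rows>=11
```

View pics/s2.png

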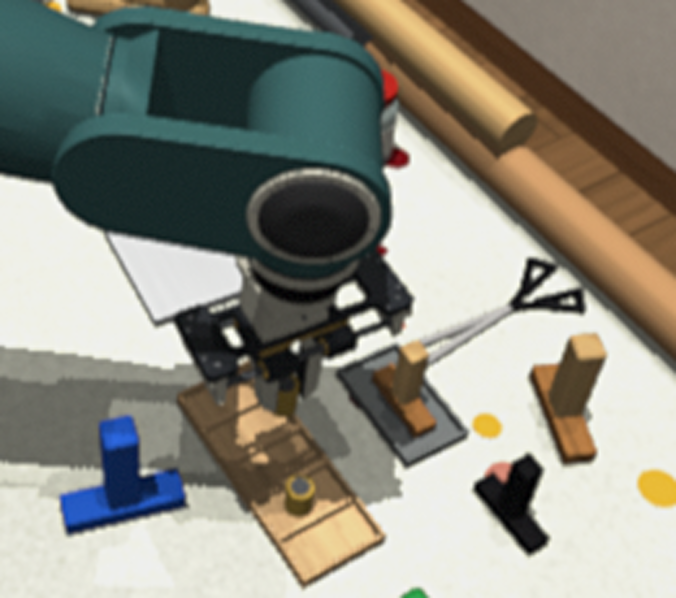

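s2: the round stamp hangs upright in the jaws at (287,390), the last one waits in the bin at (300,493), and the push block stands in its tray.

```bash
python3 -m creep '1 0.003 0.1245 -0.3981 0 -0.0015 0;1 0.003 0.1245 -0.3981 0 -0.0015 0;1 0.003 0.1245 -0.3981 0 -0.0015 0;1 0.003 0.1245 -0.3981 0 -0.0015 0;1 0.003 0.1245 -0.3981 0 -0.0015 0;1 0.003 0.1245 -0.3981 0 -0.0015 0;1 0.003 0.1245 -0.3981 0 -0.0015 0;1 0.003 0.1245 -0.3981 0 -0.0015 0;1 0.003 0.1245 -0.3981 0 -0.0015 0;1 0.003 0.1245 -0.3981 0 -0.0015 0;1 0.003 0.1245 -0.3981 0 -0.0015 0;1 0.003 0.1245 -0.3981 0 -0.0015 0;1 0.003 0.1245 -0.3981 0 -0.0015 0;1 0.03 0.1245 -0.3981 0 -0.0015 0;1 0.06 0.1245 -0.3981 0 -0.0015 0;1 0.06 0.1245 -0.3981 0 -0.0015 0;1 0.06 0.1245 -0.3981 0 -0.0015 0;1 0.06 0.1245 -0.3981 0 -0.0015 0'
python3 - <<'E'
from h import *
print(w2b(robot.state()['ee_pos']))
pb(-62,-84,38.5,-5.8)
E
```

```text
clock: 31.55
ee_pos: [622.4, 99.2, 60.7]
eef_rot: [0.525, 0.473, -0.525, 0.475]
wrist_force: [1.0, -0.8, -1.8]
finger_gap: 25.4
(np.float64(-61.01005136309802), np.float64(-84.90947880616032))
shift [ 0.0222 -0.001  -0.0009] turn [-0.0005  0.0008 -0.002 ] rows>=1
```

```bash
python3 -m creep '1 0.01 0 0 0 0 -0.001;1 0.018 0 0 0 0 -0.001;1 0.021 0 0 0 0 -0.001;1 0.022 0 0 0 0 -0.001;1 0.022 0 0 0 0 -0.001;1 0.022 0 0 0 0 -0.001' | grep -E 'pos|force'
python3 -m creep '1 0.0005 0 0 0 0 0;1 0.001 0 0 0 0 0;1 0.001 0 0 0 0 0' | grep -E 'pos|force'
python3 -m creep '1 0.0005 0 0 0 0 0;1 0.0005 0 0 0 0 0;1 0.0005 0 0 0 0 0' | grep -E 'pos|force'
```

```text
ee_pos: [622.0, 99.9, 37.2]
wrist_force: [-1.0, -1.7, -0.1]
ee_pos: [622.2, 99.9, 37.0]
wrist_force: [-5.8, -0.2, 10.2]
ee_pos: [622.2, 99.9, 37.0]
wrist_force: [-7.1, -1.0, 14.7]
```

```bash
python3 -m creep '1 -0.001 0 0 0 0 0;1 -0.0015 0 0 0 0 0;1 -0.0015 0 0 0 0 0' | grep -E 'pos|force'
python3 -m creep '0.55 0 0 0 0 0 0;0.55 0 0 0 0 0 0;0.55 0 0 0 0 0 0;0.55 0 0 0 0 0 0;0.55 0 0 0 0 0 0;0.55 0 0 0 0 0 0;0.55 -0.01 0 0 0 0 0;0.55 -0.03 0 0 0 0 0;0.55 -0.06 0 0 0 0 0;0.55 -0.09 0 0 0 0 0;0.55 -0.1 0 0 0 0 0;0.55 -0.1 0 0 0 0 0;0.55 -0.1 0 0 0 0 0'
python3 - <<'E'
from h import *
blank(cam('scene')); blank(cam('side'))
plan((454,-327.3,120),-5.8)
E
```

```text
ee_pos: [622.1, 100.0, 37.1]
wrist_force: [0.1, 0.5, 2.4]
clock: 33.88
ee_pos: [622.1, 100.0, 137.4]
eef_rot: [-0.525, -0.474, 0.525, -0.475]
wrist_force: [-0.9, -0.3, -0.3]
finger_gap: 41.8
scene blank bed centre [-50.4 -84.6] size [164.7  97.6] yaw rel bed -0.05
side blank bed centre [-52.  -83.4] size [171.4  99.7] yaw rel bed -0.14
shift [ 0.0165 -0.1237  0.4419] turn [0.0005 0.0014 0.0019] rows>=12
```

```bash
python3 -m creep '0.59 0.0165 -0.1237 0.4419 0 0 0.0019;0.59 0.0165 -0.1237 0.4419 0 0 0.0019;0.59 0.0165 -0.1237 0.4419 0 0 0.0019;0.59 0.0165 -0.1237 0.4419 0 0 0.0019;0.59 0.0165 -0.1237 0.4419 0 0 0.0019;0.59 0.0165 -0.1237 0.4419 0 0 0.0019;0.59 0.0165 -0.1237 0.4419 0 0 0.0019;0.59 0.0165 -0.1237 0.4419 0 0 0.0019;0.59 0.0165 -0.1237 0.4419 0 0 0.0019;0.59 0.0165 -0.1237 0.4419 0 0 0.0019;0.59 0.0165 -0.1237 0.4419 0 0 0.0019;0.59 0.0165 -0.1237 0.4419 0 0 0.0019;0.59 0.0165 -0.1237 0.4419 0 0 0.0019;0.59 0.0165 -0.1237 0.4419 0 0 0.0019;0.59 0.05 -0.1237 0.4419 0 0 0.0019;0.59 0.065 -0.1237 0.4419 0 0 0.0019;0.59 0.065 -0.1237 0.4419 0 0 0.0019;0.59 0.065 -0.1237 0.4419 0 0 0.0019'
python3 - <<'E'
from h import *
plan((453.3,-327.3,19),-5.8)
E
```

```text
clock: 35.48
ee_pos: [454.8, -325.9, 72.1]
eef_rot: [0.524, 0.475, -0.524, 0.475]
wrist_force: [0.6, -0.5, 0.1]
finger_gap: 38.3
shift [ 0.0531 -0.0014  0.0016] turn [ 0.0022 -0.     -0.0005] rows>=2
```

```bash
python3 -m creep '0.59 0.02 -0.0008 0.0004 0 0 0;0.59 0.04 -0.0008 0.0004 0 0 0;0.59 0.052 -0.0008 0.0004 0 0 0;0.59 0.052 -0.0008 0.0004 0 0 0;1 0.052 -0.0008 0.0004 0 0 0;1 0.052 -0.0008 0.0004 0 0 0;1 0.052 -0.0008 0.0004 0 0 0;1 0.052 -0.0008 0.0004 0 0 0;1 0.052 -0.0008 0.0004 0 0 0;1 0.052 -0.0008 0.0004 0 0 0;1 0.052 -0.0008 0.0004 0 0 0;1 0.052 -0.0008 0.0004 0 0 0' 30
python3 -m creep '1 -0.03 0 0 0 0 0;1 -0.07 0 0 0 0 0;1 -0.1 0 0 0 0 0;1 -0.1 0 0 0 0 0;1 -0.1 0 0 0 0 0;1 -0.1 0 0 0 0 0;1 -0.1 0 0 0 0 0'
python3 - <<'E'
from h import *
blank(cam('scene')); blank(cam('side'))
pb(-62,-130,118,-5.8)
E
```

```text
clock: 36.48
ee_pos: [454.4, -328.0, 22.0]
eef_rot: [0.525, 0.473, -0.524, 0.476]
wrist_force: [-0.4, 1.1, 7.9]
finger_gap: 25.4
clock: 37.07
ee_pos: [453.1, -327.1, 119.1]
eef_rot: [0.525, 0.474, -0.524, 0.474]
wrist_force: [-0.2, 0.1, -1.4]
finger_gap: 24.8
scene blank bed centre [-49.8 -84.7] size [164.9  96.7] yaw rel bed 0.15
shift [ 0.0012  0.1245 -0.3961] turn [ 0.0006 -0.0001 -0.0001] rows>=10
```

```bash
python3 -m creep '1 0.001 0.1245 -0.3961 0 0 0;1 0.001 0.1245 -0.3961 0 0 0;1 0.001 0.1245 -0.3961 0 0 0;1 0.001 0.1245 -0.3961 0 0 0;1 0.001 0.1245 -0.3961 0 0 0;1 0.001 0.1245 -0.3961 0 0 0;1 0.001 0.1245 -0.3961 0 0 0;1 0.001 0.1245 -0.3961 0 0 0;1 0.001 0.1245 -0.3961 0 0 0;1 0.001 0.1245 -0.3961 0 0 0;1 0.001 0.1245 -0.3961 0 0 0;1 0.001 0.1245 -0.3961 0 0 0;1 0.001 0.1245 -0.3961 0 0 0;1 0.03 0.1245 -0.3961 0 0 0;1 0.06 0.1245 -0.3961 0 0 0;1 0.06 0.1245 -0.3961 0 0 0;1 0.06 0.1245 -0.3961 0 0 0;1 0.06 0.1245 -0.3961 0 0 0' | grep -E 'pos|force'
python3 -m creep '1 0.008 0 0 0 0 0;1 0.014 0 0 0 0 0;1 0.018 0 0 0 0 0;1 0.019 0 0 0 0 0;1 0.019 0 0 0 0 0;1 0.019 0 0 0 0 0' | grep -E 'pos|force'
python3 -c "
from h import *
print(w2b(robot.state()['ee_pos']))"
```

```text
ee_pos: [617.8, 53.2, 62.0]
wrist_force: [0.3, 0.3, -1.2]
ee_pos: [617.5, 54.0, 41.5]
wrist_force: [0.4, -1.0, -1.4]
(np.float64(-61.3082939672569), np.float64(-130.3819036640713))
```

```bash
python3 -m creep '1 0.0005 0 0 0 0 0;1 0.001 0 0 0 0 0;1 0.001 0 0 0 0 0' | grep -E 'pos|force'
python3 -m creep '1 0.0005 0 0 0 0 0;1 0.0005 0 0 0 0 0;1 0.0005 0 0 0 0 0' | grep -E 'pos|force'
python3 -m creep '1 0.0005 0 0 0 0 0;1 0.0005 0 0 0 0 0;1 0.0005 0 0 0 0 0' | grep -E 'pos|force'
```

```text
ee_pos: [617.5, 54.0, 40.4]
wrist_force: [0.1, -0.1, -1.0]
ee_pos: [617.4, 53.9, 39.8]
wrist_force: [-0.2, -0.0, -1.6]
ee_pos: [617.4, 54.0, 39.3]
wrist_force: [0.2, -0.7, -1.7]
```

```bash
python3 -m creep '1 0.0005 0 0 0 0 0;1 0.0005 0 0 0 0 0' | grep -E 'pos|force'
python3 -m creep '0.55 0 0 0 0 0 0;0.55 0 0 0 0 0 0;0.55 0 0 0 0 0 0;0.55 0 0 0 0 0 0;0.55 0 0 0 0 0 0;0.55 0 0 0 0 0 0;0.55 -0.01 0 0 0 0 0;0.55 -0.03 0 0 0 0 0;0.55 -0.06 0 0 0 0 0;0.55 -0.1 0 0 0 0 0;0.55 -0.14 0 0 0 0 0;0.55 -0.17 0 0 0 0 0;0.55 -0.17 0 0 0 0 0;0.55 -0.17 0 0 0 0 0' | grep -E 'clock|pos'
python3 - <<'E'
from h import *
S={n:np.load(n+'.npy',allow_pickle=True).item() for n in ['scene0','side0','w1']}
def knob(c,box):
    f=c['frame'][box[1]:box[3],box[0]:box[2]].max(2)<45; n,l,s,ce=cv2.connectedComponentsWithStats(f.astype(np.uint8)); k=1+np.argmax(s[1:,4]); print(c['n'],s[k],ce[k]+box[:2])
knob(S['scene0'],(440,284,468,312));knob(S['side0'],(228,122,252,150));knob(S['w1'],(515,20,545,48))
def tri(pts):
    A=np.zeros((3,3));b=np.zeros(3)
    for n,uv in pts:
        o,d=ray(S[n],uv); d=d[0]/np.linalg.norm(d[0]); M=np.eye(3)-np.outer(d,d); A+=M;b+=M@o
    p=np.linalg.solve(A,b); print(p,[ (proj(S[n],p)[0]-uv).round(1) for n,uv in pts])
tri([('scene0',(453.5,294.5)),('side0',(238,132)),('w1',(530,33))])
print('base',onz(S['w1'],[(489,39),(517,38),(514,77),(488,77)],20)[:,:2])
print('spool base scene',onz(S['scene0'],[(379,307)],16)[:,:2])
c=cam('scene'); blank(c)
E
```

```text
ee_pos: [617.5, 53.9, 39.1]
wrist_force: [-1.7, -0.4, 1.7]
clock: 41.25
ee_pos: [617.8, 54.2, 211.6]
scene [  8   5  12  14 104] [453.4135 294.2212]
side [ 6  6  8  9 41] [237.6585 131.4634]
wrist [  5   7  17  14 156] [528.7115  33.6474]
[478.6544 405.3912  94.4652] [array([-0.1,  0. ]), array([-0.3, -0.3]), array([-0.7,  0.3])]
base [[474.2436 371.2226]
 [465.2708 435.9666]
 [540.4813 415.9378]
 [543.7638 358.2516]]
spool base scene [[610.0593 316.8382]]
scene blank bed centre [-50.3 -84.5] size [165.2  97.4] yaw rel bed -0.52
```

Run:
```python
from h import *
plan((434,415,211),77)
```

```text
shift [-0.0024 -0.2185 -0.3406] turn [-1.4446  0.0028 -0.0017] rows>=12
```

```bash
python3 -m creep '1 0 -0.2185 -0.3406 -1.4446 0.003 -0.002;1 0 -0.2185 -0.3406 -1.4446 0.003 -0.002;1 0 -0.2185 -0.3406 -1.4446 0.003 -0.002;1 0 -0.2185 -0.3406 -1.4446 0.003 -0.002;1 0 -0.2185 -0.3406 -1.4446 0.003 -0.002;1 0 -0.2185 -0.3406 -1.4446 0.003 -0.002;1 0 -0.2185 -0.3406 -1.4446 0.003 -0.002;1 0 -0.2185 -0.3406 -1.4446 0.003 -0.002;1 0 -0.2185 -0.3406 -1.4446 0.003 -0.002;1 0 -0.2185 -0.3406 -1.4446 0.003 -0.002;1 0 -0.2185 -0.3406 -1.4446 0.003 -0.002;1 0 -0.2185 -0.3406 -1.4446 0.003 -0.002;1 0 -0.2185 -0.3406 -1.4446 0.003 -0.002;1 0 -0.2185 -0.3406 -1.4446 0.003 -0.002;1 0 -0.2185 -0.3406 -1.4446 0.003 -0.002;1 0 -0.2185 -0.3406 -1.4446 0.003 -0.002'
python3 - <<'E'
from h import *
for n in ['scene','side']: c=cam(n); np.save(n+'3.npy',c,allow_pickle=True); blank(c)
S=np.load('scene3.npy',allow_pickle=True).item()
a=S['frame'][120:310,180:420]; T=np.load('side3.npy',allow_pickle=True).item()['frame'][130:310,230:430]
im=np.hstack([cv2.resize(a,(400,316),interpolation=3),cv2.resize(T,(400,316),interpolation=3)]); L=S['frame'][280:340,360:480]
im=np.vstack([im,cv2.resize(np.hstack([L,np.load('side3.npy',allow_pickle=True).item()['frame'][115:175,210:330]]),(800,200),interpolation=3)])
cv2.imwrite('pics/last.png',im[:,:,::-1])
plan((434,415,75),77)
E
```

```text
clock: 42.63
ee_pos: [434.1, 414.6, 207.7]
eef_rot: [0.081, 0.703, -0.081, 0.702]
wrist_force: [-0.9, -0.1, -0.2]
finger_gap: 0.6
scene blank bed centre [-49.8 -84.7] size [164.9  96.7] yaw rel bed 0.15
side blank bed centre [-52.  -83.3] size [171.6  99.4] yaw rel bed 0.03
shift [ 0.133   0.0003 -0.    ] turn [-0.0017 -0.0015  0.0004] rows>=4
```

View pics/last.png

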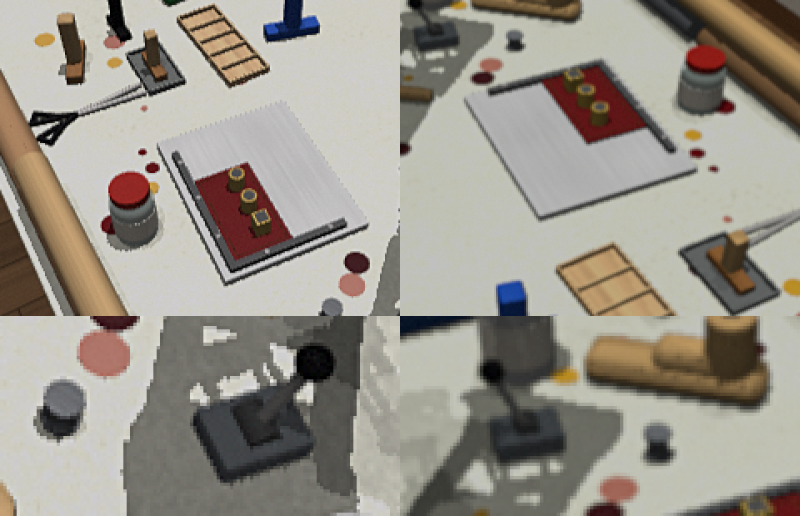

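last.png: all three stamps stand on the blank in the corner, the bin is empty, the push block stands in its tray, and the lever still leans towards the robot. Now the lever.

```bash
python3 -m creep '1 0.04 0 0 0 0 0;1 0.08 0 0 0 0 0;1 0.12 0 0 0 0 0;1 0.133 0 0 0 0 0;1 0.133 0 0 0 0 0;1 0.133 0 0.01 0 0 0;1 0.133 0 0.02 0 0 0;1 0.133 0 0.03 0 0 0;1 0.133 0 0.036 0 0 0;1 0.133 0 0.042 0 0 0;1 0.133 0 0.048 0 0 0;1 0.133 0 0.054 0 0 0;1 0.133 0 0.06 0 0 0;1 0.133 0 0.066 0 0 0;1 0.133 0 0.072 0 0 0;1 0.133 0 0.072 0 0 0'  | grep -E 'pos|force'
python3 -m creep '1 0 0 0.003 0 0 0;1 0 0 0.006 0 0 0;1 0 0 0.008 0 0 0;1 0 0 0.008 0 0 0' | grep -E 'pos|force'
python3 - <<'E'
from h import *
def knob(n,box):
    c=cam(n); f=c['frame'][box[1]:box[3],box[0]:box[2]].max(2)<45; k,l,s,ce=cv2.connectedComponentsWithStats(f.astype(np.uint8)); print(n,[(s[i,4],(ce[i]+box[:2]).round(1)) for i in range(1,k) if s[i,4]>20])
knob('scene',(390,270,475,330)); knob('side',(225,110,280,160))
E
```

```text
ee_pos: [504.9, 398.5, 74.8]
wrist_force: [0.2, 0.2, -0.8]
ee_pos: [512.0, 396.9, 74.9]
wrist_force: [-1.1, -0.4, -1.1]
scene [(np.int32(1730), array([447.5, 297. ])), (np.int32(64), array([396.7, 279. ]))]
side [(np.int32(42), array([227.6, 112.7])), (np.int32(291), array([247.4, 115.8])), (np.int32(26), array([254. , 130.3])), (np.int32(207), array([247.9, 150.7]))]
```

```bash
python3 -m creep '1 0 0 0.003 0 0 0;1 0 0 0.006 0 0 0;1 0 0 0.006 0 0 0' | grep -E 'pos|force'
python3 -m creep '1 0 0 0.002 0 0 0;1 0 0 0.004 0 0 0;1 0 0 0.004 0 0 0' | grep -E 'pos|force'
python3 -m creep '1 0 0 0.001 0 0 0;1 0 0 0.002 0 0 0;1 0 0 0.002 0 0 0' | grep -E 'pos|force'
python3 -m creep '1 0 0 0.001 0 0 0;1 0 0 0.001 0 0 0' | grep -E 'pos|force'
```

```text
ee_pos: [518.0, 395.6, 75.1]
wrist_force: [-0.5, -0.1, -0.3]
ee_pos: [521.0, 394.9, 74.8]
wrist_force: [-7.5, 1.1, 1.3]
ee_pos: [521.5, 394.8, 74.7]
wrist_force: [-17.9, 3.2, 4.4]
ee_pos: [521.7, 394.8, 74.6]
wrist_force: [-22.9, 3.9, 6.3]
```

Stop reached, within 5 mm of the predicted angle. Back off and check.

```bash
python3 -m creep '1 0 0 -0.02 0 0 0;1 0 0 -0.05 0 0 0;1 0 0 -0.08 0 0 0;1 -0.04 0 -0.1 0 0 0;1 -0.08 0 -0.1 0 0 0;1 -0.12 0 -0.1 0 0 0;1 -0.16 0 -0.1 0 0 0;1 -0.2 0 -0.1 0 0 0;1 -0.24 0 -0.1 0 0 0;1 -0.24 0 -0.1 0 0 0;1 -0.24 0 -0.1 0 0 0;1 -0.24 0 -0.1 0 0 0'
python3 - <<'E'
from h import *
def diff(n):
    c=cam(n); blank(c); o=np.load(n+'3.npy',allow_pickle=True).item()['frame']; np.save(n+'4.npy',c,allow_pickle=True); return c
P=np.array([506,396,20.]); e=np.array([.974,-.225,0])
for n in ['scene','side']:
    c=diff(n); box=(405,270,475,330) if n=='scene' else (225,110,280,160)
    f=c['frame'][box[1]:box[3],box[0]:box[2]].max(2)<45; k,l,s,ce=cv2.connectedComponentsWithStats(f.astype(np.uint8)); print(n,[(s[i,4],(ce[i]+box[:2]).round(1)) for i in range(1,k) if s[i,4]>20],
      'pred q=1',proj(c,P+e*38.4+[0,0,70.2]).round(1),'q=.9',proj(c,P+e*31.2+[0,0,73.7]).round(1))
    # red blobs and brass blobs (stamps) on blank
    h=cv2.cvtColor(c['frame'],cv2.COLOR_RGB2HSV); m=((h[...,0]>15)&(h[...,0]<35)&(h[...,1]>90)).astype(np.uint8); k,l,s,ce=cv2.connectedComponentsWithStats(m)
    print(' brass',[(np.round(w2b(onz(c,ce[i],38)[0]),0)) for i in range(1,k) if s[i,4]>20 and abs(w2b(onz(c,ce[i],38)[0])[0]+60)<45 and abs(w2b(onz(c,ce[i],38)[0])[1]+85)<90])
E
```

```text
clock: 46.42
ee_pos: [427.4, 416.5, 314.6]
eef_rot: [0.08, 0.703, -0.08, 0.702]
wrist_force: [-0.2, 0.8, -0.8]
finger_gap: 0.2
scene blank bed centre [-49.8 -84.7] size [164.9  96.7] yaw rel bed 0.15
scene [(np.int32(347), array([431.2, 312.8]))] pred q=1 [[425.4 302.5]] q=.9 [[428.6 300.9]]
 brass [array([ -60., -128.]), array([-60., -55.])]
side blank bed centre [-51.8 -83.3] size [171.6  99.6] yaw rel bed 0.06
side [(np.int32(44), array([227.8, 112.7])), (np.int32(42), array([256.1, 129.3])), (np.int32(51), array([248.5, 146.9])), (np.int32(74), array([248.8, 154.4]))] pred q=1 [[258.2 129.7]] q=.9 [[255.9 129.3]]
 brass [array([-65., -85.])]
```

Run:
```python
from h import *
S={n:np.load(n+'.npy',allow_pickle=True).item() for n in ['scene0','side0','scene4','side4']}
def circ(n,box):
    g=S[n]['frame'][box[1]:box[3],box[0]:box[2]].max(2); 
    r=5 if n[1]=='c' else 4; k=cv2.getStructuringElement(cv2.MORPH_ELLIPSE,(2*r+1,)*2).astype(float)
    sc=cv2.filter2D((g<40).astype(float),-1,k/k.sum()); ys,xs=np.where(sc>sc.max()-.04); print(n,sc.max().round(2),xs.mean()+box[0],ys.mean()+box[1]); return xs.mean()+box[0],ys.mean()+box[1]
def tri(pts):
    A=np.zeros((3,3));b=np.zeros(3)
    for n,uv in pts:
        o,d=ray(S[n],uv); d=d[0]/np.linalg.norm(d[0]); M=np.eye(3)-np.outer(d,d); A+=M;b+=M@o
    return np.linalg.solve(A,b)
p0=tri([('scene0',circ('scene0',(435,284,470,312))),('side0',circ('side0',(228,122,252,140)))])
p1=tri([('scene4',circ('scene4',(412,290,445,311))),('side4',circ('side4',(246,120,266,138)))])
L=np.linalg.norm(p1-p0); print(p0,p1,L,'dq',2*np.arcsin(L/160),2*np.arcsin(L/150))
m=(p0+p1)/2; print('tilt of chord',np.degrees(np.arctan2(p1[2]-p0[2],np.hypot(*(p1-p0)[:2]))))
```

```text
scene0 0.98 454.0 294.0
side0 0.58 237.5 131.5
scene4 1.0 427.0 303.5
side4 0.61 256.1666666666667 129.16666666666666
[477.7108 405.2954  95.6622] [540.1985 391.8926  90.317 ] 64.13205061550327 dq 0.8248350343388501 0.8835550369070434
tilt of chord -4.7809208947155035
```

The knob moved about 0.83–0.88 rad and now leans about 0.5 rad past vertical, against a hard stop, so the lever is fully over. The blank is still home. Hand in.

```bash
python3 -c "
from h import *
blank(cam('scene'));print(robot.hand_in())"
```

```text
scene blank bed centre [-49.8 -84.7] size [164.9  96.7] yaw rel bed 0.15
the job is handed in; nothing more can be done
None
```

The job is handed in, at about 47 s on the robot's clock; it gives no verdict.

**What I did:** I took the push block from its tray and nudged the blank against the +x fence, then the +y fence. I put the block back in the tray before placing the stamps, because the gripper can hold only one thing. I then stood all three stamps present (one square, two round) on the blank and swung the heater lever to its stop.

**Last checks:**
- **Blank:** the scene and side cameras put its centre within about 2 mm of home and square to the fences within 0.2°. I never saw it knocked aside.
- **Stamps and push block:** the last viewed picture, taken just before the lever move, showed the three stamps upright on the blank, the bin empty and the push block standing in its tray. I did not view a picture after that.
- **Lever:** the push force rose to about 23 N with no further movement. Triangulation puts the knob about 0.5 rad past vertical, which fits 1.0 rad.

**Disagreements:**
- **Fence contact:** the cameras differ from each other by 1–2 mm, so contact rests on the force felt when pushing and the close wrist picture.
- **Stamps after the lever move:** an automatic brass-colour check placed only some of the stamps in each view. I put that down to blobs merging in the mask.
- **Last two stamps:** the fingers met about 6–8 N while gripping in the bin, probably its rim.

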